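# Stand the hanger lug in the bench fork and pin it

## Task

Take the lug with the bolt eye out of its rack, stand it upright in the slot of the steel fork fixture, right down on the slot floor, and then push the long handled pin through the fork and the lug's eye until its flange seats against the fork's cheek. Leave the short pin, the blank plate and the other things on the bench where they are.

Things in the scene. Friction and masses are not known exactly. Their poses are not given: they have to be found in the camera images.
- lug: Aluminium hanger lug standing upright in either slot of the plate rack: flat plate 12 mm thick (its y), body 70 mm wide (its x) and 62 mm high, with a centred tang 36 mm wide rising to 96 mm. A 20 mm through hole (along y) lies 32 mm above the foot. Origin: centre of its underside; z up. Same both ways round. About 190 g, varies.
- lug_top (a point): Centre of the top edge of the lug's tang, 96 mm above its underside: pinch the tang just below it, across the 12 mm thickness (lug y).
- lug_hole (a point): Centre of the lug's 20 mm hole, 32 mm above its underside.
- fork: Dark steel fork fixed to the bench: base 120 (x) x 90 (y) x 12 mm; two upright cheeks 90 mm long (x), 12 mm thick, 15 mm apart, outer faces at y = -19.5 and 19.5 mm, rounded tops 68 mm above the bench. The slot between them runs along x. A 17.5 mm hole goes through both cheeks along y at x = 0, 44 mm above the bench. Pin may enter from either side. Origin: centre of the underside; z up.
- fork_floor (a point): Centre of the fork's slot floor, 12 mm above the bench: the lug's underside centre belongs here. The slot is 15 mm wide and closed by end stops 73 mm apart, 42 mm above the bench, with rounded tops.
- fork_hole (a point): Midpoint between the cheeks on the axis of the fork's holes, 44 mm above the bench.
- pin: Long handled pin: steel shank 14 mm diameter, 62 mm long, last 4 mm tapered to 6 mm; flange 32 mm diameter, 6 mm thick; round black handle 20 mm diameter, 66 mm long. Starts level in either cradle of the pin rest, shank to the robot's right. Origin: on the axis at the flange face the shank grows from; x points along the shank to the tip, roll about x is free. About 150 g, varies.
- pin_grip (a point): Point on the axis of the long pin's handle, 40 mm behind the flange face (pin x = -40 mm): where to grasp. With the pin home, a gripper here clears the lug's top.
- pin_mid (a point): Point on the long pin's shank axis 19.5 mm in front of the flange face: it meets fork_hole when the pin is home.
- pin_tip (a point): Tip of the long pin, 62 mm in front of the flange face.
- rack: Grey plate rack fixed to the bench on the robot's right, 110 (x) x 140 (y) mm: two slots along its x, centred at y = -35 and 35 mm, floor 8 mm and walls 34 mm above the bench. Origin: centre of its underside. Lift plates straight up.
- rest: Grey pin rest fixed to the bench on the robot's left: two cradles at its x = -45 and 45 mm hold the pins along its y, axis 50 mm above the bench, flange face at y = 0, shank to -y. Each holds the shank 12 to 22 mm in front of the flange face and the handle 55 to 65 mm behind it; between, the handle is free to grasp from above. Lift straight up. Origin: on the bench.
- short_pin: The short pin, in the other cradle: same flange and handle, shank only 28 mm long, too short for the fork. Leave it. Origin and axes as the long pin.
- blank: Plain aluminium plate 70 x 12 x 62 mm with no hole and no tang, standing in the rack's other slot. Leave it. Origin: centre of its underside.
- tape: Roll of paper tape lying flat, 100 mm diameter, 48 mm high. Leave it. Origin: centre of its underside.
- tape2: Roll of yellow tape lying flat, 90 mm diameter, 25 mm high. Leave it. Origin: centre of its underside.
- cup: White paper cup, 72 mm rim diameter, 85 mm high. Leave it. Origin: centre of its underside.
- driver: Screwdriver lying on the bench. Leave it.
There are look-alikes about, which are no part of the job. Leave any yellow look-alike of the lug alone.

How it is judged (in metres and radians):
On the way, in this order (a step that is already met when the one before it is completed fails the run):
1. the lug stands fully down in the fork's slot, the pin not yet in (x of lug_hole in the frame of fork between -0.004 and 0.004 m and y of lug_hole in the frame of fork between -0.005 and 0.005 m and z of lug in the frame of fork between 0.008 and 0.0155 m and angle between lug's own z axis and vertical below 0.12 rad and angle between the y axis of lug and the y axis of fork, either way round below 0.12 rad and horizontal distance between pin_tip and fork_hole above 0.02 m), for 0.2 s.
2. the long pin is through both cheeks and the lug with its flange against the cheek (x of lug_hole in the frame of fork between -0.004 and 0.004 m and y of lug_hole in the frame of fork between -0.005 and 0.005 m and z of lug in the frame of fork between 0.008 and 0.0155 m and angle between lug's own z axis and vertical below 0.12 rad and angle between the y axis of lug and the y axis of fork, either way round below 0.12 rad and horizontal distance between pin_mid and fork_hole below 0.004 m and z of pin_mid in the frame of fork between 0.038 and 0.05 m and angle between the x axis of pin and the y axis of fork, either way round below 0.14 rad), for 0.2 s.
At the end, for the whole second after the job is handed in: Lug upright and square in the fork slot (0.12 rad), on its floor (3.5 mm), its hole within 4 mm along and 5 mm across of the fork holes; long pin through both cheeks and lug (0.14 rad, 6 mm in height), pin_mid within 4 mm of fork_hole in plan, so its flange meets a cheek; both at rest (all of step 2 and linear speed of each of lug, pin below 0.02 m/s and angular speed of each of lug, pin below 0.2 rad/s); the robot touches nothing.
It fails at once if the short pin moved more than 30 mm (distance of short_pin from where it was at the start of the episode above 0.03 m).
It fails at once if the blank plate moved more than 30 mm (distance of blank from where it was at the start of the episode above 0.03 m).
It fails at once if a tape roll, the cup or the screwdriver moved more than 30 mm (distance of any of tape, tape2, cup, driver from where it was at the start of the episode above 0.03 m).
It also fails if it takes over 64 s, if anything falls off the work surface, if the arm or the gripper's body presses on something with over 40 N, if the wrist force passes 120 N, or if a joint passes its speed limit or range.

## Robot

A 6-joint arm with a two-finger parallel gripper is mounted at the origin on the work surface. World frame = base frame: x ahead of the robot, y to its left, z up, the work surface at z = 0. Lengths are in m, angles in degrees, forces in N, time in s.
With the tool pointing down it reaches from about 0.15 to 0.775 m from the base axis. Payload 6.1 kg.
Tool frame: the origin (TCP) lies on the centre line of the jaws, within the pads' length; the fingertips stand env.tip_reach ahead of it and the grasp point (between the pads) lies 2 mm behind it (env.tip_reach is the distance from the TCP to the fingertips, in m); x points along the fingers, y is the direction in which the jaws open and shut, and the axes are right-handed (so a half turn about x gives the same grasp; the last joint's range is limited). The gripper opens to 85 mm and grips with 20 to 120 N. Pads are 22 mm wide; open, the fingers measure 114 mm over their backs; the gripper's body (76 mm by 85 mm) begins 54 mm behind the grasp point. The pads swing forward as they close: fully open they stand 13 mm farther back than shut.
Start: joints at [-64.802, 7.208, -2.269, 80.523, 0, 90], TCP at [0.224, -0.475, 0.248] pointing down, gripper open.
Joint ranges: [-155.77, 155.77], [-54.66, 111.73], [-72.52, 77.12], [-102.08, 115.82], [-83.92, 84.16], [-180, 180]. Speed limits (degrees/s): [136.94, 136.94, 172.46, 180, 180, 180].

## Interface

Orientations are given as a 3x3 rotation matrix whose columns are the frame's x, y, z axes.
In Python, from rig import env gives the robot as it stands.
- The arm moves only by the shell command python3 -m crank 'ROWS' [OPENING] [FORCE]. ROWS is JSON, a list of rows, each a list of 6 numbers: the shift along the world's x, y, z in m, then the turn, a rotation vector about the world's x, y, z in degrees. A call has 1 to 10 rows; each row is the pose to reach, as a shift and turn from the pose measured when the call began; what a row does not reach only later rows make up. A row lasts 1/8 s, in which the tool goes at most 62.5 mm and 10.7 degrees, less where a joint would pass 70% of its speed; a pose out of reach is approached as far as the arm can. A call with a gripper value outside its range is refused whole. OPENING is the finger opening in m, from 0 to 0.0854, set as the call begins (- or left out, the last holds). The fingers move at their own pace and stop on an object; FORCE is the grip in N (left out, the last holds). Time passes only in rows, so rows that repeat a pose let the fingers close. It gives the time, the measured TCP pose, the force and the opening at its end, in the units of the state.
- env.get_obs(): the state, without advancing time (a new reading comes with each control period).
- env.get_image(name): name is "side" or "top" or "wrist"; returns a dict with "pixels" (400x640x3 uint8, blue, green, red), "fx", "fy", "cx", "cy" (pixels), "k1" (the pictures are not rectified: a ray, as slopes to the right and down, at radius r is drawn at 1 + k1 r^2 times it, then the intrinsics apply), "extrinsics" (4x4, takes a point from camera to world coordinates); the wrist camera has in their place "T_tool_cam" (4x4, takes a point from camera to tool coordinates, whose origin is the TCP and whose axes are the tool frame's). Camera axes: x right, y up, looking along -z (the intrinsics and any distortion apply to the point x, -y, -z); pixel columns grow to the right and rows downward; lengths in m; the calibration is good to about 2 mm. A picture is of the moment at which its call begins: read the wrist's pose just before it. There is no depth.
- env.job_done(): hands the job in, once; it reports no verdict.
The state is a dict: "t": time; "qpos": joint angles; "qd": joint speeds; "tau": joint torques, N m; "tool_pos": TCP position; "eef_rot": TCP orientation; "contact_force": force on the tool from outside, world axes, zero at the start; "moment": the same for the moment, N m; "finger_gap": finger opening in m.
Only numpy, scipy, OpenCV 4.12 (cv2) and the standard library are available. Lean on these libraries where they do the work, as an engineer would, in place of code of your own. Each camera call takes 0.05 s, during which the arm holds its last target.

## Working session

There is one attempt and no reset: what is moved stays moved. The work goes in short steps, Python scripts to look and compute and a shell command to move; the robot and the scene stay as the last step left them, time stands still between calls to the robot, and variables do not carry over. Pictures are saved under pics/ and viewed, and the job is handed in when it is done.

```bash
ls; mkdir -p pics; python3 - <<'E'
from rig import env
import cv2
for n in ("side","top","wrist"):
    o=env.get_obs()
    im=env.get_image(n); cv2.imwrite(f"pics/{n}0.png",im["pixels"])
    print(n,{k:(v.tolist() if hasattr(v,'tolist') else v) for k,v in im.items() if k!="pixels"})
print(env.get_obs(),env.tip_reach)
E
```

```text
pics
side {'fx': 475.2461950615534, 'fy': 475.2461950615534, 'cx': 325.0338330356923, 'cy': 199.60071164604557, 'k1': -0.0699682031891418, 'extrinsics': [[-0.9241920288590777, 0.23277272055045709, -0.30279688631305385, 0.17950931934282158], [-0.38148297015236393, -0.600875277624232, 0.7024383561735028, 0.8730706214728127], [-0.018434675941612053, 0.7646997850840165, 0.6441229707248352, 0.930730043980165], [0.0, 0.0, 0.0, 1.0]]}
top {'fx': 374.269355279128, 'fy': 374.269355279128, 'cx': 321.89242920272926, 'cy': 204.03736528214418, 'k1': -0.04246516938022126, 'extrinsics': [[-0.002308279786920999, 0.9866821696821763, -0.16264368378667066, 0.446689564593614], [-0.9999610397592059, -0.0036631973742519645, -0.008031186007379756, -0.022463992156790458], [-0.008520023950268591, 0.16261880892526087, 0.9866521839917127, 0.9450066087431763], [0.0, 0.0, 0.0, 1.0]]}
wrist {'fx': 284.8099159462197, 'fy': 284.8099159462197, 'cx': 320.04998937412876, 'cy': 199.6110452556548, 'k1': 0.012876943437737385, 'T_tool_cam': [[6.073698909138728e-05, 0.2821052929552831, -0.9593834478443083, -0.1244525362027
[... 292 characters left out ...]
 8.05244966e+01,
        7.12662786e-04,  9.00005056e+01]), 'qd': array([-0.01943271, -0.01618633,  0.22395385,  0.00806641,  0.12722293,
        0.01811674]), 'tau': array([-2.96790575e-03, -4.36275709e+01,  3.53149402e+01,  1.35247238e-02,
       -1.60890631e-04, -8.55498541e-06]), 'tool_pos': array([ 0.22340372, -0.47477629,  0.24769844]), 'eef_rot': array([[-5.21863973e-04,  4.25750892e-01, -9.04840265e-01],
       [ 1.13829571e-03, -9.04839549e-01, -4.25751212e-01],
       [-9.99999216e-01, -1.25216001e-03, -1.24272525e-05]]), 'contact_force': array([-0.24677733, -0.1170829 ,  0.16384011]), 'moment': array([ 0.00530523, -0.05593335, -0.00147681]), 'finger_gap': 0.0853448048510714} 0.017
```

View pics/top0.png

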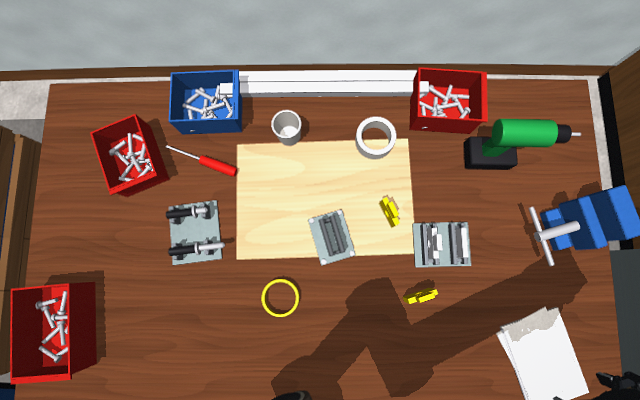

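View pics/side0.png

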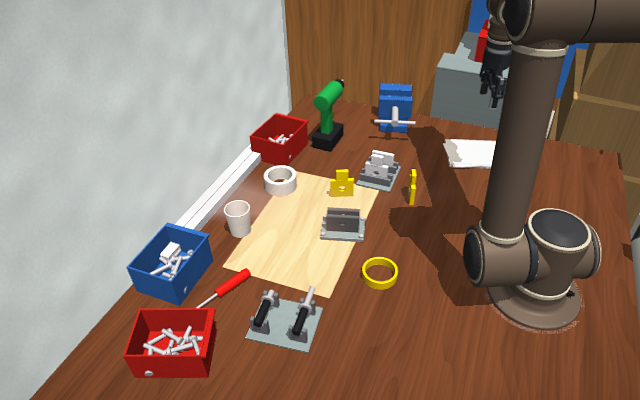

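View pics/wrist0.png

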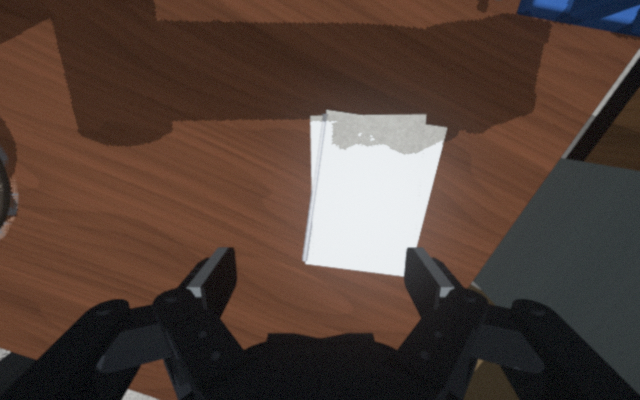

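The top view shows the rack at about (442,245), the fork at (331,235) and the rest at (195,233). There are yellow look-alikes at (390,211) and (422,295). I'll write helpers and make enlarged crops.

```bash
cat > h.py <<'E'
import numpy as np, cv2
def K(im): return np.array([[im['fx'],0,im['cx']],[0,im['fy'],im['cy']],[0,0,1.]])
def ext(im,obs=None):
    if 'extrinsics' in im: return np.array(im['extrinsics'])
    T=np.eye(4);T[:3,:3]=obs['eef_rot'];T[:3,3]=obs['tool_pos'];return T@np.array(im['T_tool_cam'])
def proj(im,P,E):
    P=np.atleast_2d(P); c=(P-E[:3,3])@E[:3,:3]; c=c*[1,-1,-1]
    return cv2.projectPoints(c.reshape(-1,1,3),np.zeros(3),np.zeros(3),K(im),np.array([im['k1'],0,0,0.]))[0].reshape(-1,2)
def ray(im,uv,E):
    n=cv2.undistortPoints(np.array(uv,float).reshape(-1,1,2),K(im),np.array([im['k1'],0,0,0.])).reshape(-1,2)
    d=np.c_[n[:,0],-n[:,1],-np.ones(len(n))]@E[:3,:3].T
    return E[:3,3],d
def onz(im,uv,E,z):
    o,d=ray(im,uv,E); return o+d*((z-o[2])/d[:,2])[:,None]
def tri(r):  # list of (o,d)
    A=np.zeros((3,3));b=np.zeros(3)
    for o,d in r:
        d=d.ravel()/np.linalg.norm(d);M=np.eye(3)-np.outer(d,d);A+=M;b+=M@o
    p=np.linalg.solve(A,b)
    return p,[np.linalg.norm(np.cross(p-o,d.ravel()/np.linalg.norm(d))) for o,d in r]
def crop(px,x0,y0,w,h,s,fn):
    c=cv2.resize(px[y0:y0+h,x0:x0+w],None,fx=s,fy=s,interpolation=cv2.INTER_CUBIC)
    for i in range(0,w,10): cv2.putText(c,str(x0+i),(i*s,8),0,.3,(0,255,255),1);cv2.line(c,(i*s,8),(i*s,14),(0,255,255),1)
    for i in range(0,h,10): cv2.putText(c,str(y0+i),(0,i*s+4),0,.3,(0,255,255),1);cv2.line(c,(20,i*s),(26,i*s),(0,255,255),1)
    cv2.imwrite(fn,c)
E
python3 - <<'E'
import cv2;from h import *
t=cv2.imread('pics/top0.png')
s=cv2.imread('pics/side0.png')
crop(t,405,210,75,65,10,'pics/c_rack.png')
crop(t,300,200,60,70,8,'pics/c_fork.png')
crop(t,160,190,75,80,7,'pics/c_rest.png')
crop(s,350,140,70,55,10,'pics/s_rack.png')
crop(s,310,195,65,55,10,'pics/s_fork.png')
crop(s,240,280,90,75,8,'pics/s_rest.png')
E
```

```text
(no output)
```

View pics/c_rack.png

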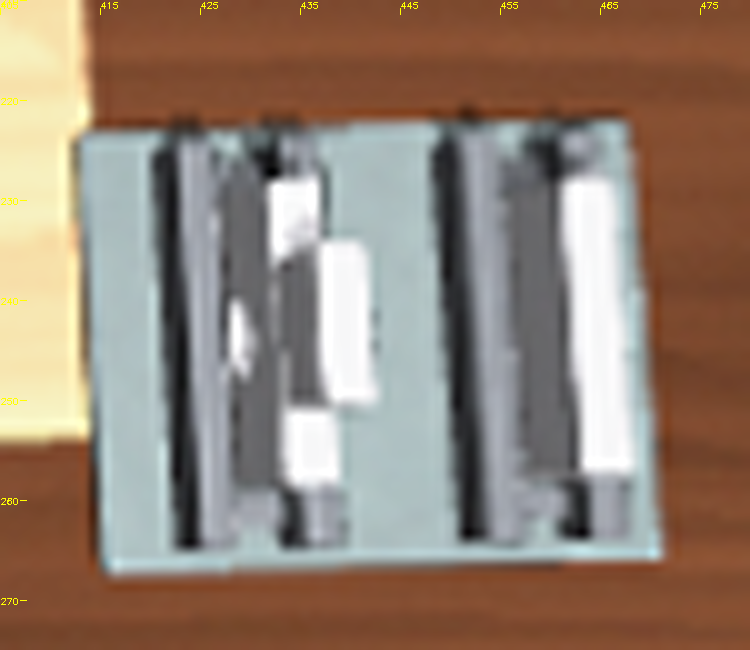

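View pics/c_fork.png

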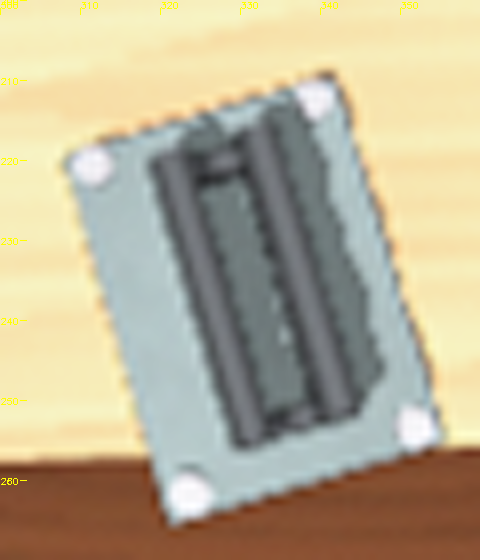

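View pics/c_rest.png

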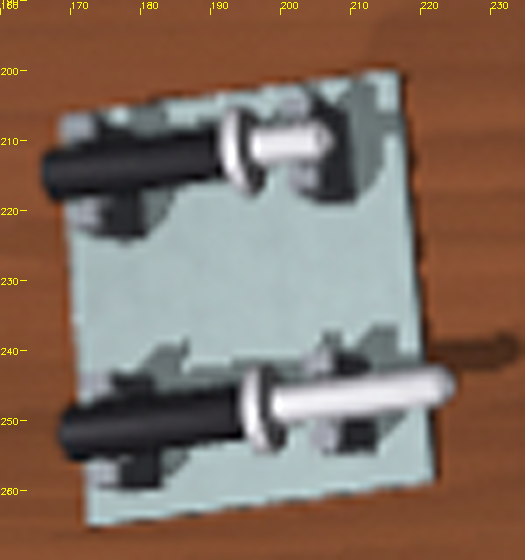

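View pics/s_rack.png

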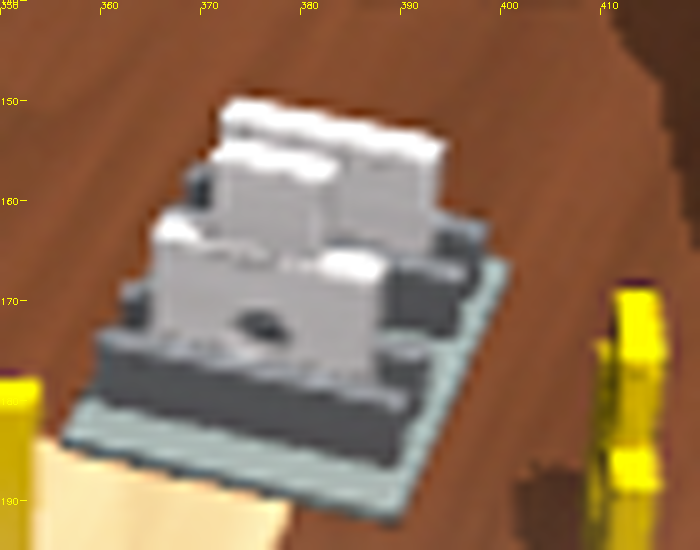

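View pics/s_fork.png

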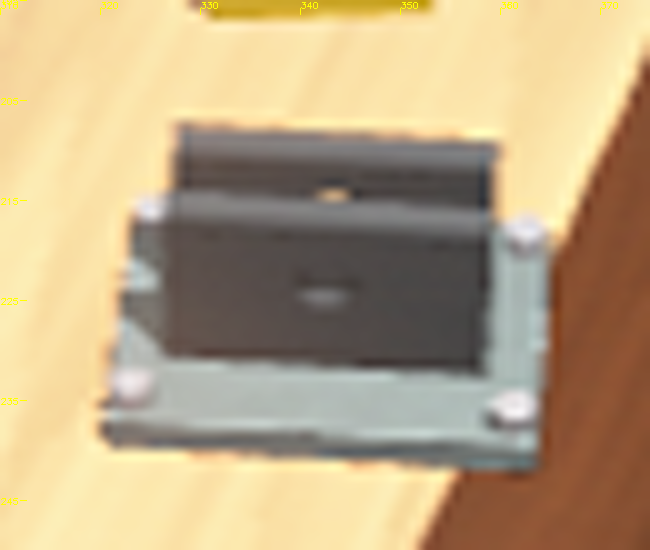

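View pics/s_rest.png

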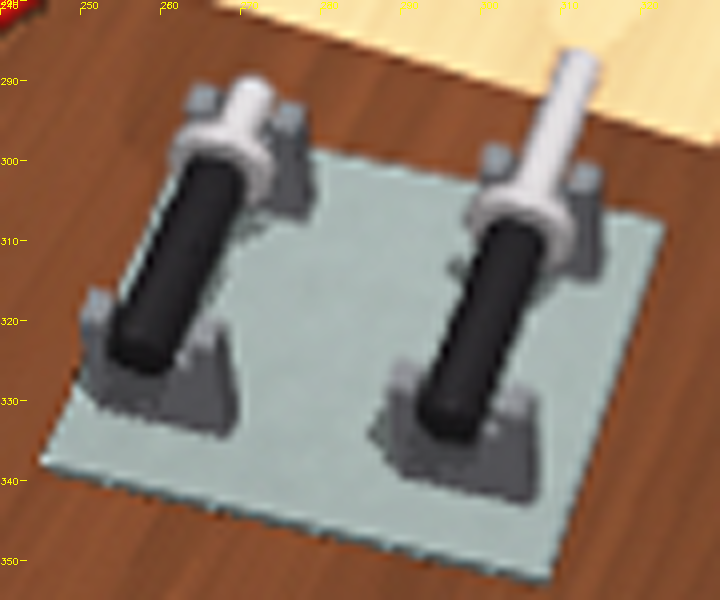

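```bash
cat > m1.py <<'E'
from h import *
from rig import env
T=env.get_image('top');S=env.get_image('side');ET=ext(T);ES=ext(S)
def c(x0,y0,s,x,y): return [x0+(x+.5)/s-.5,y0+(y+.5)/s-.5]
pts={'lugtop':(c(405,210,10,348,322),c(350,140,10,275,162)),
'lug_body_c':(c(405,210,10,308,340),c(350,140,10,262,252)),
'forktop':(c(300,200,8,255,283),c(310,195,10,332,179)),
'tip':(c(160,190,7,450,384),c(240,280,8,580,55)),
'handle_end':(c(160,190,7,62,436),c(240,280,8,448,420)),
'flange':(c(160,190,7,262,410),c(240,280,8,520,225)),
'fork_base_far':(c(300,200,8,330,75),None),
}
for n,(a,b) in pts.items():
    if b is None: continue
    p,e=tri([ray(T,a,ET),ray(S,b,ES)]);print(n,p.round(4),np.round(e,4))
print('rack corners',onz(T,[c(405,210,10,80,133),c(405,210,10,628,122),c(405,210,10,660,558),c(405,210,10,105,575)],ET,0.004).round(4).tolist())
print('fork base',onz(T,[c(300,200,8,70,165),c(300,200,8,330,75),c(300,200,8,440,440),c(300,200,8,172,520)],ET,0.012).round(4).tolist())
print('rest',onz(T,[c(160,190,7,60,120),c(160,190,7,398,72),c(160,190,7,434,480),c(160,190,7,88,524)],ET,0.004).round(4).tolist())
print('cheeks left/right', onz(T,[c(300,200,8,170,160),c(300,200,8,248,440),c(300,200,8,262,125),c(300,200,8,340,412)],ET,0.068).round(4).tolist())
print('tang edge',onz(T,[c(405,210,10,343,242),c(405,210,10,352,403)],ET,0.104).round(4).tolist())
E
python3 m1.py
```

```text
lugtop [ 0.4997 -0.2795  0.1017] [0.0011 0.0011]
lug_body_c [ 0.4998 -0.2794  0.068 ] [0.0033 0.0033]
forktop [ 0.519  -0.0373  0.066 ] [0.0011 0.0011]
tip [0.4983 0.2199 0.0515] [0.0014 0.0014]
handle_end [0.48   0.3518 0.055 ] [0.001 0.001]
flange [0.4892 0.2838 0.0529] [0.0012 0.0012]
rack corners [[0.5527, -0.2439, 0.004], [0.5549, -0.3837, 0.004], [0.4456, -0.385, 0.004], [0.4423, -0.2458, 0.004]]
fork base [[0.5595, 0.0193, 0.012], [0.5878, -0.0625, 0.012], [0.4736, -0.0954, 0.012], [0.4494, -0.0125, 0.012]]
rest [[0.5963, 0.3808, 0.004], [0.6137, 0.256, 0.004], [0.4654, 0.2368, 0.004], [0.4496, 0.3615, 0.004]]
cheeks left/right [[0.5541, -0.0127, 0.068], [0.4721, -0.0352, 0.068], [0.5645, -0.0399, 0.068], [0.4802, -0.062, 0.068]]
tang edge [[0.5165, -0.2789, 0.104], [0.4805, -0.2791, 0.104]]
```

Triangulation agrees with the given sizes: lug top z≈0.102 and fork top z≈0.066, with the pin axis about 50–53 mm up. Fork yaw is about 15°, the rack about 1° and the pin about 8°. Next I'll move above the lug for a wrist view.

```bash
python3 -m crank '[[0.04,0.028,-0.008,0,0,-3.5],[0.08,0.056,-0.016,0,0,-7],[0.12,0.084,-0.024,0,0,-10.5],[0.16,0.112,-0.032,0,0,-14],[0.2,0.14,-0.04,0,0,-17.5],[0.24,0.168,-0.05,0,0,-21],[0.2766,0.1958,-0.058,0,0,-24.2],[0.2766,0.1958,-0.058,0,0,-24.2],[0.2766,0.1958,-0.058,0,0,-24.2]]' 0.0854 40
cat > w.py <<'E'
import sys,json;from h import *;from rig import env
o=env.get_obs();im=env.get_image('wrist');n=sys.argv[1]
cv2.imwrite(f'pics/{n}.png',im['pixels'])
np.savez(f'{n}.npz',E=ext(im,o))
print(o['t'],o['tool_pos'].round(4),o['eef_rot'].round(4).tolist(),o['contact_force'].round(2),o['finger_gap'])
E
python3 w.py wl1
```

```text
t: 1.38
tool_pos: [0.4997, -0.2791, 0.1898]
eef_rot: [[-0.001, 0.018, -1.0], [0.001, -1.0, -0.018], [-1.0, -0.001, 0.001]]
contact_force: [0.2, -0.1, 0.7]
finger_gap: 0.0852
1.375 [ 0.4997 -0.2791  0.1898] [[-0.0007, 0.0182, -0.9998], [0.0007, -0.9998, -0.0182], [-1.0, -0.0007, 0.0007]] [ 0.18 -0.14  0.74] 0.08519347361140599
```

View pics/wl1.png

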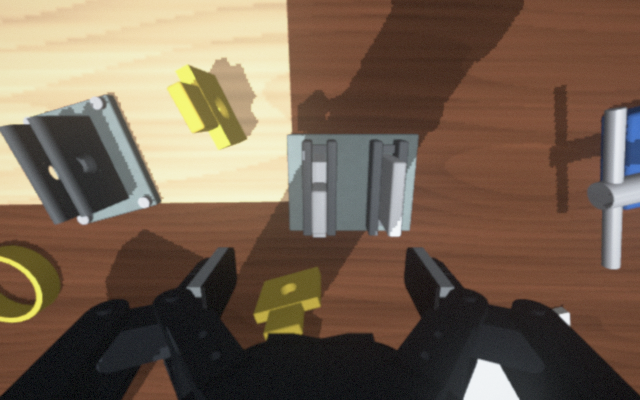

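```bash
python3 - <<'E'
from h import *
crop(cv2.imread('pics/wl1.png'),280,125,75,60*2,5,'pics/wl1c.png')
crop(cv2.imread('pics/wl1.png'),295,130,50,60,10,'pics/wl1d.png')
crop(cv2.imread('pics/wl1.png'),295,185,50,60,10,'pics/wl1e.png')
E
```

```text
(no output)
```

View pics/wl1d.png

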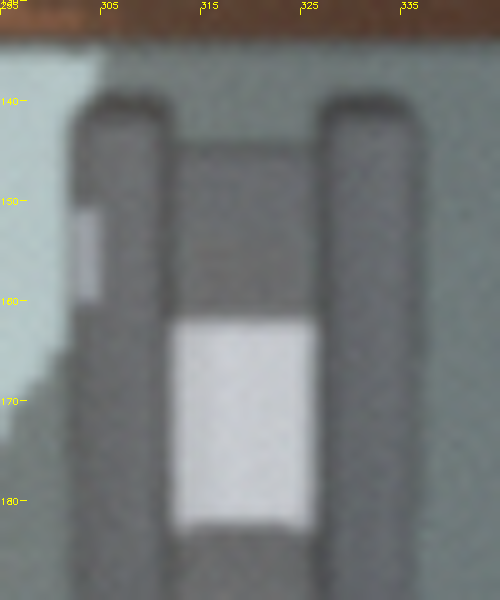

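View pics/wl1e.png

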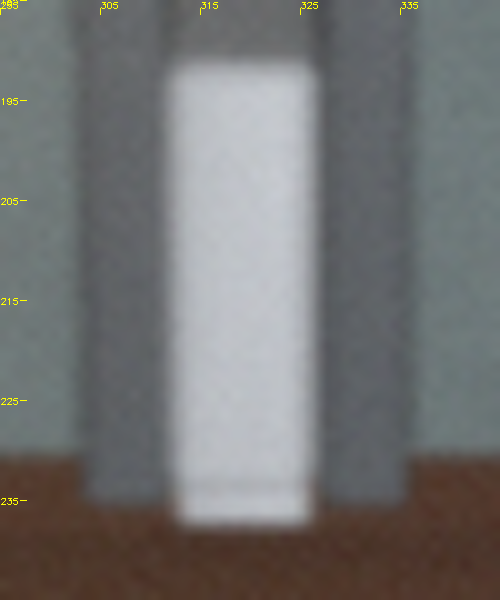

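```bash
python3 - <<'E'
from h import *;from rig import env
im=env.get_image('wrist');E=np.load('wl1.npz')['E']
c=lambda x,y,y0=130:[295+(x+.5)/10-.5,y0+(y+.5)/10-.5]
print(onz(im,[c(243,320),c(245,525,185)],E,.070).round(4))
print(onz(im,[c(243,60,185)],E,.104).round(4), onz(im,[c(243,525,185)],E,.104).round(4))
print('shoulder/tang boundary', proj(im,[[.4817,-.2791,.104],[.4817,-.2791,.07],[.4997,-.2791,.104]],E), env.get_obs()['t'])
E
```

```text
[[ 0.5332 -0.2772  0.07  ]
 [ 0.4628 -0.2786  0.07  ]]
[[ 0.5163 -0.2777  0.104 ]] [[ 0.4778 -0.2783  0.104 ]]
shoulder/tang boundary [[319.94865175 232.59029114]
 [319.975252   217.8930366 ]
 [320.357517   211.17657698]] 1.475
```

```bash
python3 -m crank '[[-0.0012,0.0008,-0.03,0,0,0],[-0.0012,0.0008,-0.05,0,0,0],[-0.0012,0.0008,-0.07,0,0,0],[-0.0012,0.0008,-0.085,0,0,0],[-0.0012,0.0008,-0.097,0,0,0],[-0.0012,0.0008,-0.097,0,0,0]]' 0.04 40
python3 w.py wl2
```

```text
t: 2.22
tool_pos: [0.4976, -0.279, 0.0926]
eef_rot: [[-0.001, 0.016, -1.0], [0.001, -1.0, -0.016], [-1.0, -0.001, 0.001]]
contact_force: [-0.3, -0.5, -0.5]
finger_gap: 0.0398
2.225 [ 0.4976 -0.279   0.0926] [[-0.001, 0.016, -0.9999], [0.0011, -0.9999, -0.016], [-1.0, -0.0011, 0.001]] [-0.35 -0.51 -0.51] 0.039758429333258925
```

View pics/wl2.png

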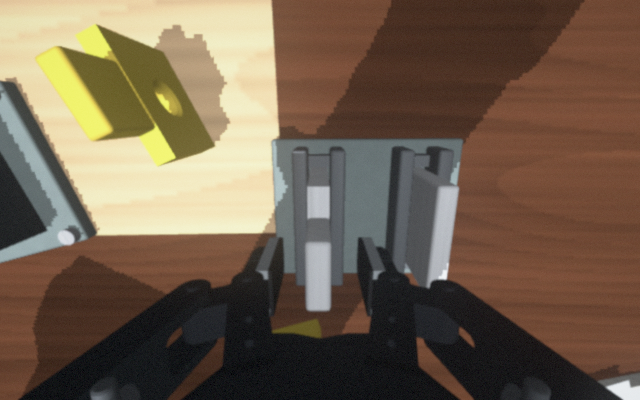

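The tang at about (317,270) sits between the pads, so I'll close.

```bash
python3 -m crank '[[0,0,0,0,0,0],[0,0,0,0,0,0],[0,0,0,0,0,0],[0,0,0,0,0,0],[0,0,0,0,0,0]]' 0.0 60
python3 -m crank '[[0,0,0.02,0,0,0],[0,0,0.05,0,0,0],[0,0,0.09,0,0,0],[0,0,0.12,0,0,0],[0,0,0.12,0,0,0]]' 
python3 w.py wl3
```

```text
t: 2.9
tool_pos: [0.4985, -0.2792, 0.0942]
eef_rot: [[0.001, 0.016, -1.0], [0.0, -1.0, -0.016], [-1.0, -0.0, -0.001]]
contact_force: [-0.5, 1.0, 6.0]
finger_gap: 0.011
t: 3.52
tool_pos: [0.4995, -0.2798, 0.2162]
eef_rot: [[0.005, 0.016, -1.0], [-0.002, -1.0, -0.016], [-1.0, 0.002, -0.005]]
contact_force: [-0.1, -0.6, -2.5]
finger_gap: 0.0111
3.525 [ 0.4995 -0.2798  0.2162] [[0.0047, 0.0164, -0.9999], [-0.0021, -0.9999, -0.0164], [-1.0, 0.0022, -0.0046]] [-0.13 -0.57 -2.52] 0.011100869740567057
```

View pics/wl3.png

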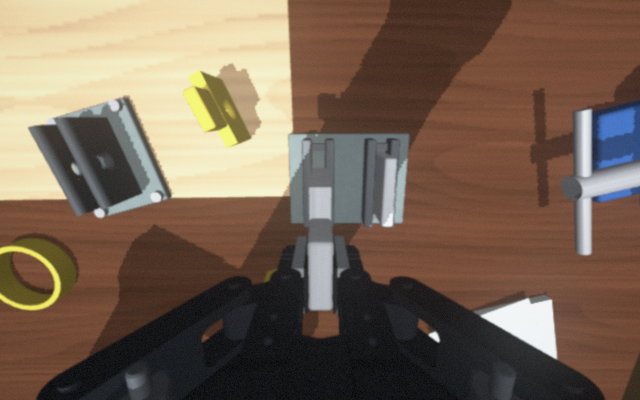

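```bash
python3 - <<'E'
from h import *
crop(cv2.imread('pics/wl3.png'),290,130,60,60,10,'pics/a.png')
crop(cv2.imread('pics/wl3.png'),290,180,60,60,10,'pics/b.png')
crop(cv2.imread('pics/wl3.png'),20,85,160,140,5,'pics/c.png')
E
```

```text
(no output)
```

View pics/a.png

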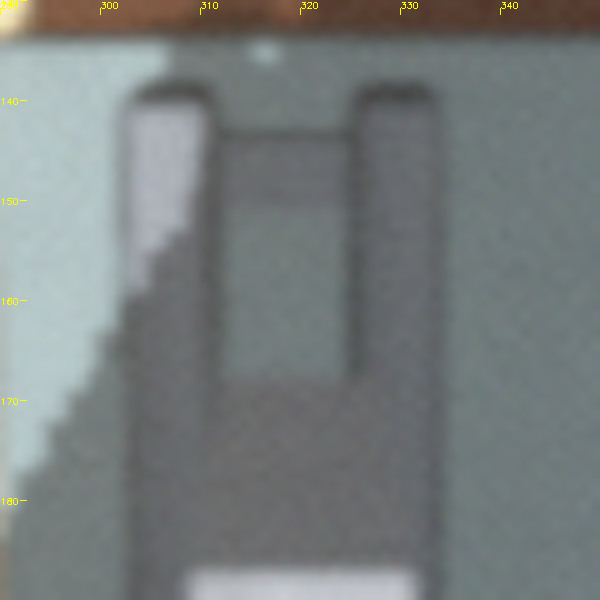

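View pics/b.png

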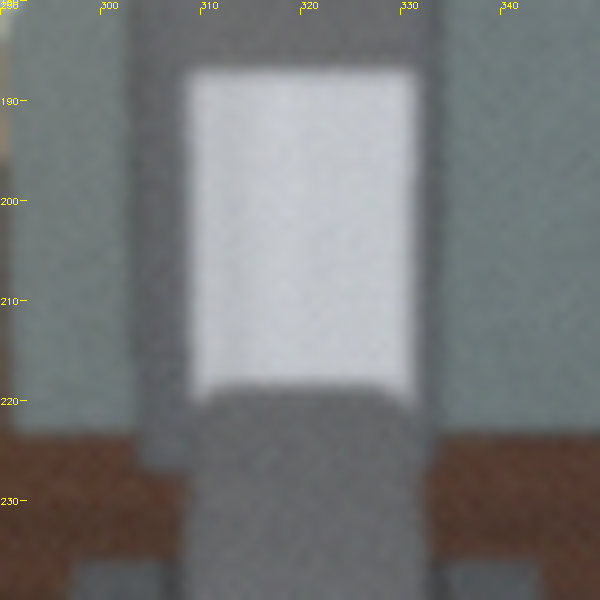

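View pics/c.png

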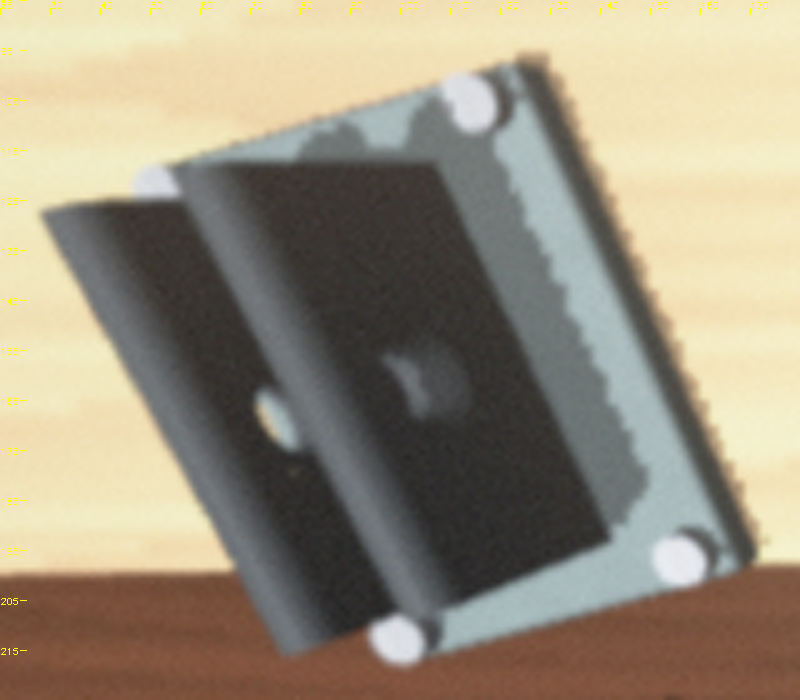

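```bash
python3 - <<'E'
from h import *
crop(cv2.imread('pics/wl3.png'),290,225,60,95,6,'pics/d.png')
E
```

```text
(no output)
```

View pics/d.png

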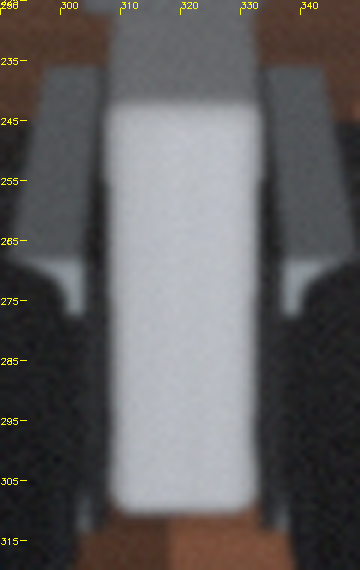

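```bash
cat > lugfit.py <<'E'
from h import *;from rig import env
from scipy.optimize import least_squares
im=env.get_image('wrist');Tc=np.array(im['T_tool_cam'])
# tool-frame model: lug point (X,Z) -> tool coords; lug x ~ -tool z ; height up = -tool x
def tool(X,Z,p):
    dx,dz,th=p
    c,s=np.cos(th),np.sin(th)
    lx=c*X+s*Z; lz=-s*X+c*Z
    return [-(lz-dz),0,-(lx+dx)]   # dz = TCP height above lug foot
F=[((.035,.062),186.4),((.035,0),167.35),((.018,.062),218.0),((.018,.096),241.6),((-.018,.096),309.9)]
def res(p): return [proj(im,[tool(*a,p)],Tc)[0,1]-v for a,v in F]
r=least_squares(res,[0,.086,0],x_scale=[.001,.001,.01]);print(r.x, r.fun.round(2))
E
python3 lugfit.py
```

```text
[-0.00139581  0.08915502  0.00232532] [ 0.75  0.32 -1.59  0.24  0.24]
```

```bash
cat > forkfit.py <<'E'
from h import *;from rig import env
from scipy.optimize import least_squares
W=env.get_image('wrist');T=env.get_image('top');S=env.get_image('side')
def fit(obs,z=True):
    def res(p):
        c,s=np.cos(p[2]),np.sin(p[2]);R=np.array([[c,-s,0],[s,c,0],[0,0,1]]);r=[]
        for im,E,P,uv in obs: r+=list((proj(im,np.array(P)@R.T+[p[0],p[1],p[3]],E)-uv).ravel())
        if not z: r.append(1e4*p[3])
        return r
    r=least_squares(res,[.518,-.0375,.26,0],x_scale=[.001,.001,.01,.001]);print(r.x[:2].round(4),np.degrees(r.x[2]).round(2),r.x[3].round(4));print(r.fun.round(1))
if __name__=='__main__':
    def c(x0,y0,s,x,y): return [x0+(x+.5)/s-.5,y0+(y+.5)/s-.5]
    b=.012
    ow=(W,np.load('wl3.npz')['E'],[[.06,-.045,b],[-.06,-.045,b],[-.06,.045,b],[.045,-.0195,b],[-.045,-.0195,b]],
     [c(20,85,5,518,65),c(20,85,5,735,562),c(20,85,5,428,658),c(20,85,5,440,163),c(20,85,5,610,540)])
    ot=(T,ext(T),[[.06,.045,b],[.06,-.045,b],[-.06,-.045,b],[-.06,.045,b]],[c(300,200,8,70,165),c(300,200,8,330,75),c(300,200,8,440,440),c(300,200,8,172,520)])
    os=(S,ext(S),[[.045,.0195,b],[-.045,.0195,b],[.06,.045,b],[-.06,.045,b]],[c(310,195,10,168,355),c(310,195,10,483,372),c(310,195,10,105,425),c(310,195,10,537,455)])
    for o in ([ow],[ot],[os],[ow,ot,os]): fit(o,False)
    fit([ow,ot,os])
E
python3 forkfit.py
```

```text
[ 0.5178 -0.04  ] 17.16 -0.0
[-1.  -1.9  3.   1.4 -4.4  2.2 -0.2 -0.8  2.7 -0.  -0.2]
[ 0.5176 -0.0377] 16.63 -0.0
[-1.3 -1.1  0.5 -0.1  1.1  0.2 -0.3  0.9 -0. ]
[ 0.5199 -0.0376] 16.26 -0.0
[-0.3  0.5  0.5  0.7 -0.4 -0.5  0.1 -0.7 -0. ]
[ 0.5181 -0.0395] 16.85 -0.0
[-1.1 -2.   2.4  1.5 -5.2  1.9 -0.4 -1.   2.1 -0.1 -0.6 -1.2  1.1 -0.3
  1.9 -0.1  0.6  0.7  0.7  0.3  1.5  0.4  0.7 -0.6  1.2 -1.2 -0.3]
[ 0.5179 -0.038 ] 16.86 -0.0034
[-0.5 -1.6  2.6  0.8 -4.4  1.1  0.3 -0.8  2.5 -0.7 -1.2 -0.9  0.4 -0.
  1.1  0.1 -0.1  0.8  0.5  1.6  1.3  1.6  0.5  0.7  1.   0.1]
```

```bash
python3 -m crank '[[0.003,0.04,0.005,0,0.25,3],[0.006,0.09,0.005,0,0.25,6],[0.01,0.14,0.005,0,0.25,9],[0.014,0.19,0.005,0,0.25,12],[0.0185,0.242,0.0,0.1,0.25,15.4],[0.0185,0.242,-0.035,0.1,0.25,15.4],[0.0185,0.242,-0.035,0.1,0.25,15.4],[0.0185,0.242,-0.035,0.1,0.25,15.4]]'
python3 w.py wf1; python3 - <<'E'
from rig import env;import cv2
from h import *
s=env.get_image('side')['pixels'];crop(s,290,120,100,130,6,'pics/s1.png')
t=env.get_image('top')['pixels'];crop(t,280,180,100,100,6,'pics/t1.png')
E
```

```text
t: 4.78
tool_pos: [0.5162, -0.0372, 0.1776]
eef_rot: [[-0.007, 0.281, -0.96], [0.002, -0.96, -0.281], [-1.0, -0.004, 0.006]]
contact_force: [0.8, -0.1, -0.7]
finger_gap: 0.0112
4.775 [ 0.5162 -0.0372  0.1776] [[-0.0068, 0.2807, -0.9598], [0.0022, -0.9598, -0.2807], [-1.0, -0.004, 0.0059]] [ 0.83 -0.13 -0.7 ] 0.011159830725216818
```

View pics/wf1.png

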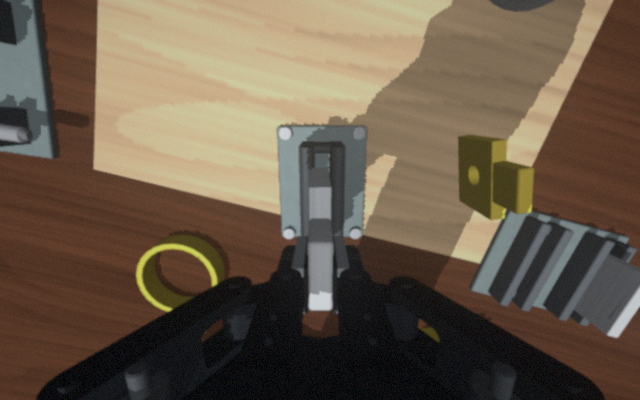

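View pics/s1.png

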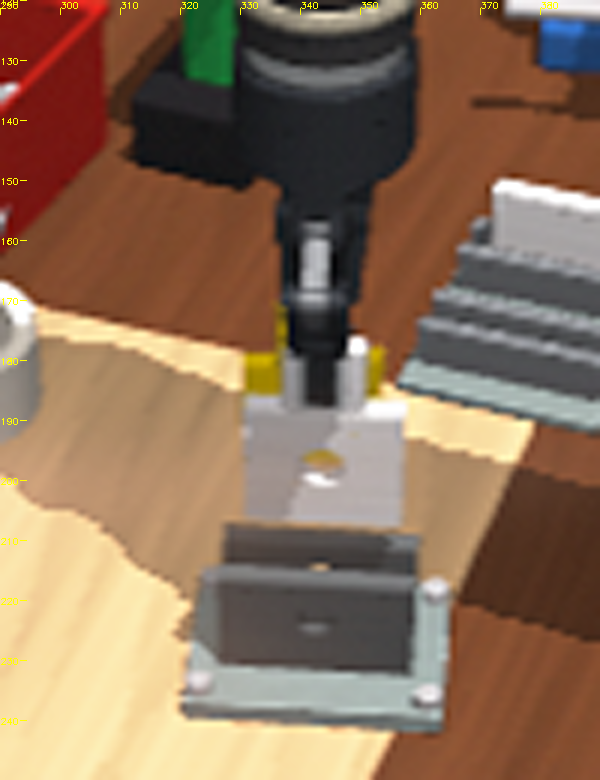

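```bash
python3 - <<'E'
from h import *
crop(cv2.imread('pics/wf1.png'),270,115,105,70,7,'pics/a2.png')
crop(cv2.imread('pics/wf1.png'),270,180,105,70,7,'pics/b2.png')
E
```

```text
(no output)
```

View pics/a2.png

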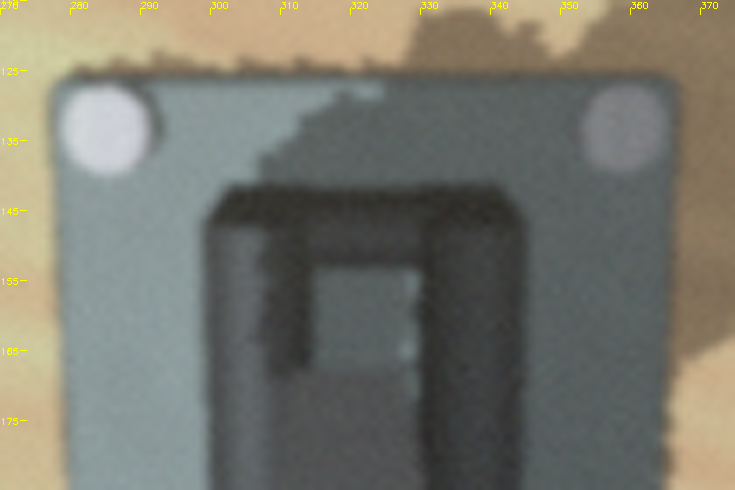

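View pics/b2.png

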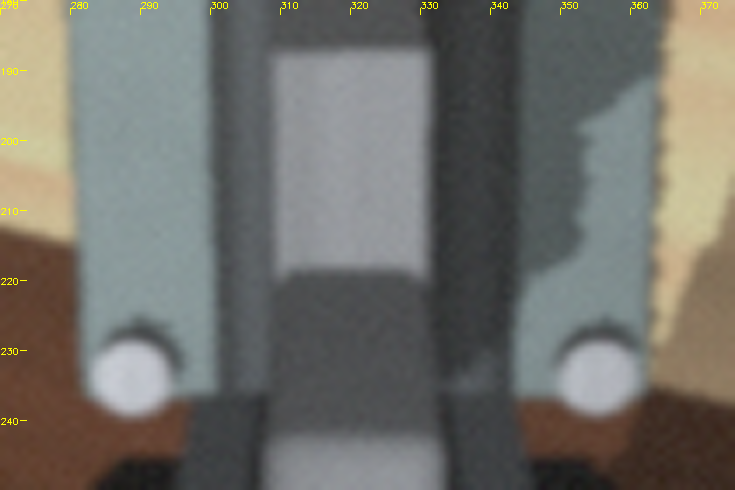

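```bash
python3 - <<'E'
from forkfit import *
def c(x0,y0,s,x,y): return [x0+(x+.5)/s-.5,y0+(y+.5)/s-.5]
E=np.load('wf1.npz')['E'];b=.012
ow=(W,E,[[.06,.045,b],[.06,-.045,b],[-.06,.045,b],[-.06,-.045,b]],[c(270,115,7,53,78),c(270,115,7,676,80),c(270,180,7,82,397),c(270,180,7,648,397)])
fit([ow],False);fit([ow])
oc=(W,E,[[.045,.0195,.012],[.045,-.0195,.012]],[c(270,115,7,225,186),c(270,115,7,500,186)])
o2=(W,E,[[.045,.0195,.062],[.045,-.0195,.062]],[c(270,115,7,207,222),c(270,115,7,523,222)])
fit([o2],False)
# slot: lug
p=(W,E)
print(env.get_obs()['eef_rot'].round(4))
E
```

```text
[ 0.5179 -0.0375] 16.34 -0.0
[-1.2 -0.6  1.3 -0.9 -0.4  1.   0.2  1.1 -0.1]
[ 0.517  -0.0378] 16.34 -0.0051
[-0.4  0.2  0.5 -0.1  0.3 -0.1 -0.4 -0. ]
[ 0.5177 -0.0375] 16.3 -0.0
[-0.9  0.   0.9  0.  -0. ]
[[-0.005   0.2805 -0.9599]
 [ 0.0022 -0.9599 -0.2805]
 [-1.     -0.0035  0.0042]]
```

```bash
python3 -m crank '[[0.0026,0,0,0,-0.2,0],[0.0026,0,0,0,-0.2,0],[0.0026,0,-0.012,0,-0.2,0],[0.0026,0,-0.02,0,-0.2,0],[0.0026,0,-0.02,0,-0.2,0]]'
python3 w.py wf2; python3 - <<'E'
from h import *
crop(cv2.imread('pics/wf2.png'),270,115,105,130,6,'pics/a3.png')
E
```

```text
t: 5.7
tool_pos: [0.5185, -0.0372, 0.1567]
eef_rot: [[-0.004, 0.281, -0.96], [0.002, -0.96, -0.281], [-1.0, -0.003, 0.003]]
contact_force: [-0.1, 0.5, -2.4]
finger_gap: 0.0112
5.7 [ 0.5185 -0.0372  0.1567] [[-0.0037, 0.2806, -0.9598], [0.0023, -0.9598, -0.2806], [-1.0, -0.0033, 0.0029]] [-0.08  0.46 -2.4 ] 0.011156666705244412
```

View pics/a3.png

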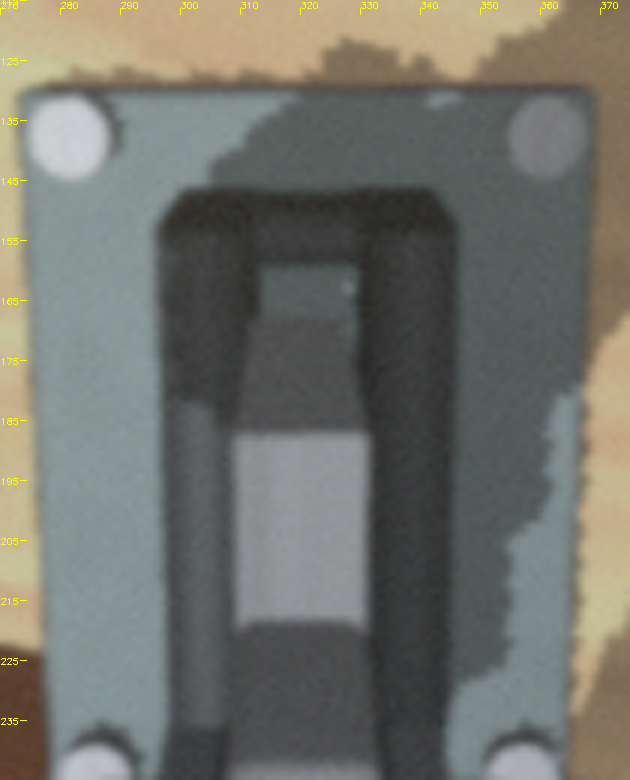

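```bash
python3 -m crank '[[0.0004,-0.0008,-0.01,0,-0.15,0],[0.0004,-0.0008,-0.02,0,-0.15,0],[0.0004,-0.0008,-0.028,0,-0.15,0],[0.0004,-0.0008,-0.036,0,-0.15,0],[0.0004,-0.0008,-0.036,0,-0.15,0]]'
python3 w.py wf3
```

```text
t: 6.38
tool_pos: [0.5188, -0.038, 0.1205]
eef_rot: [[-0.002, 0.281, -0.96], [0.002, -0.96, -0.281], [-1.0, -0.003, 0.001]]
contact_force: [0.4, -0.0, -0.9]
finger_gap: 0.0109
6.375 [ 0.5188 -0.038   0.1205] [[-0.0016, 0.2806, -0.9598], [0.0024, -0.9598, -0.2806], [-1.0, -0.0027, 0.0009]] [ 0.37 -0.04 -0.93] 0.0108664451650007
```

View pics/wf3.png

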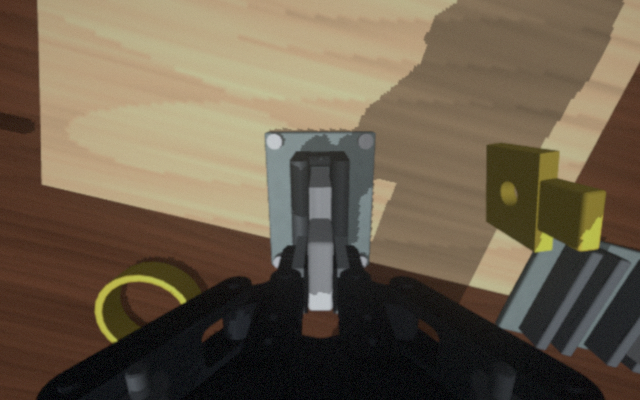

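```bash
python3 -m crank '[[0,0,-0.008,0,0,0],[0,0,-0.015,0,0,0],[0,0,-0.02,0,0,0],[0,0,-0.023,0,0,0],[0,0,-0.024,0,0,0],[0,0,-0.024,0,0,0]]'
python3 w.py wf4;python3 - <<'E'
from rig import env;from h import *
s=env.get_image('side')['pixels'];crop(s,300,160,80,90,8,'pics/s4.png')
crop(cv2.imread('pics/wf4.png'),265,120,110,130,6,'pics/a4.png')
E
```

```text
t: 7.18
tool_pos: [0.5189, -0.0381, 0.0982]
eef_rot: [[-0.0, 0.28, -0.96], [0.002, -0.96, -0.28], [-1.0, -0.002, -0.0]]
contact_force: [-4.5, 0.2, 7.2]
finger_gap: 0.0108
7.175 [ 0.5189 -0.0381  0.0982] [[-0.0003, 0.2805, -0.9599], [0.0023, -0.9599, -0.2805], [-1.0, -0.0022, -0.0004]] [-4.48  0.17  7.18] 0.010755526609427662
```

View pics/s4.png

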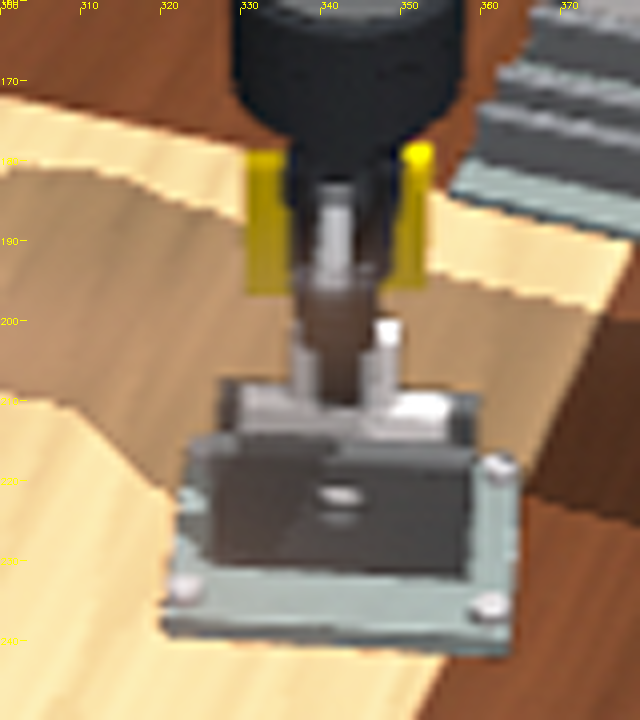

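View pics/a4.png

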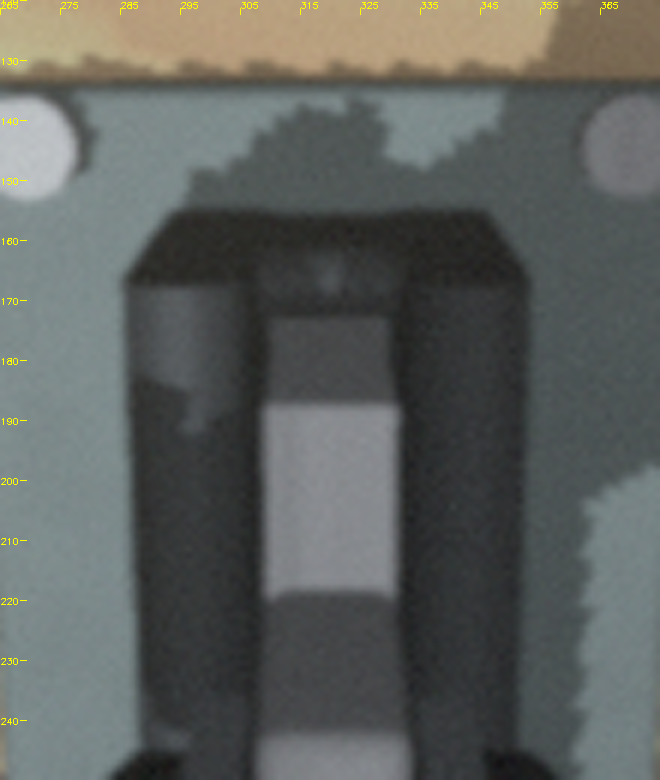

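```bash
python3 -m crank '[[0,0,0,0,0,0],[0,0,0,0,0,0],[0,0,0.0,0,0,0]]' 0.035 60
python3 -m crank '[[0,0,0.01,0,0,0],[0,0,0.04,0,0,0],[0,0,0.08,0,0,0],[0,0,0.12,0,0,0],[0,0,0.13,0,0,0]]'
python3 w.py wf5;python3 - <<'E'
from rig import env;from h import *
s=env.get_image('side')['pixels'];crop(s,300,160,80,90,8,'pics/s5.png')
E
```

```text
t: 7.65
tool_pos: [0.519, -0.0381, 0.0982]
eef_rot: [[-0.0, 0.281, -0.96], [0.002, -0.96, -0.281], [-1.0, -0.002, -0.001]]
contact_force: [-0.1, 0.6, -0.2]
finger_gap: 0.035
t: 8.28
tool_pos: [0.5202, -0.0381, 0.2316]
eef_rot: [[0.005, 0.281, -0.96], [0.002, -0.96, -0.281], [-1.0, -0.0, -0.005]]
contact_force: [0.7, 0.5, -1.1]
finger_gap: 0.0349
8.275 [ 0.5202 -0.0381  0.2316] [[0.0048, 0.2805, -0.9598], [0.0019, -0.9598, -0.2805], [-1.0, -0.0005, -0.0052]] [ 0.7   0.54 -1.09] 0.03493202480631063
```

View pics/s5.png

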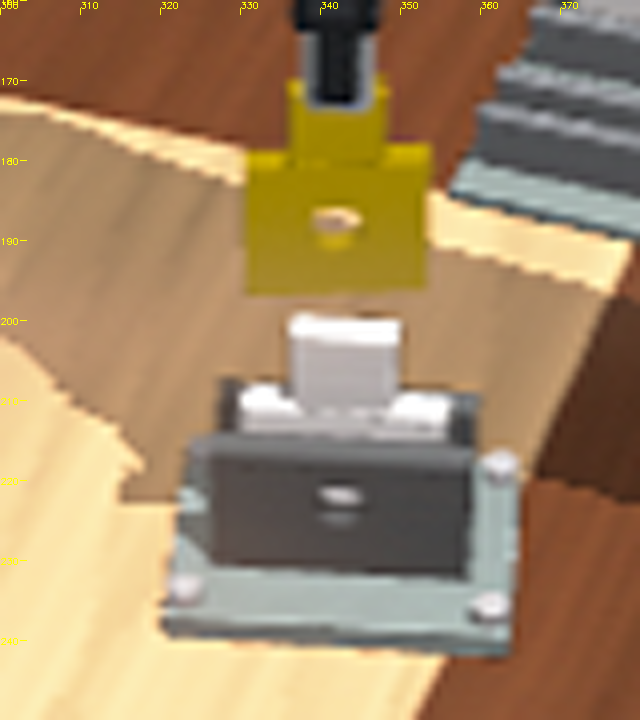

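View pics/wf5.png

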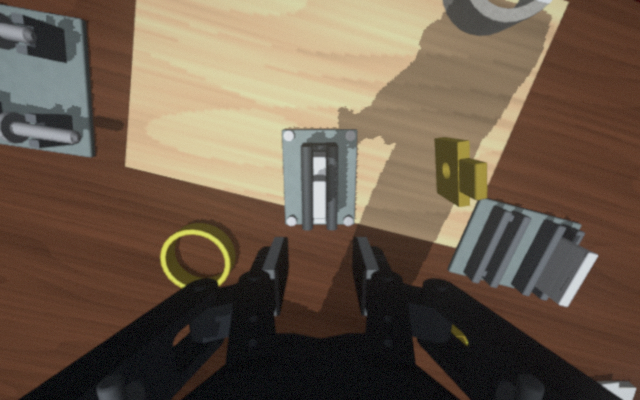

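Lug is seated: its shoulders at side (330–356, 210) sit in the slot, the tang is upright, and release came at z=0.098 as expected. Now the long pin.

```bash
python3 -m crank '[[-0.004,0.04,-0.002,0,0,9],[-0.008,0.08,-0.004,0,0,18],[-0.012,0.12,-0.008,0,0,27],[-0.016,0.16,-0.012,0,0,36],[-0.02,0.2,-0.016,0,0,45],[-0.024,0.24,-0.02,0,0,54],[-0.028,0.28,-0.024,0,0,63],[-0.032,0.32,-0.028,0,0,72],[-0.036,0.359,-0.032,0,0,81.6],[-0.036,0.359,-0.032,0,0,81.6]]' 0.05
python3 -m crank '[[0,0,0,0,0,0],[0,0,0,0,0,0]]'
python3 w.py wp1
```

```text
t: 9.62
tool_pos: [0.4824, 0.3225, 0.1949]
eef_rot: [[-0.005, 0.99, 0.141], [0.001, 0.141, -0.99], [-1.0, -0.005, -0.001]]
contact_force: [-0.3, -0.6, -0.6]
finger_gap: 0.05
t: 9.88
tool_pos: [0.4823, 0.3215, 0.1944]
eef_rot: [[-0.006, 0.99, 0.139], [0.0, 0.139, -0.99], [-1.0, -0.006, -0.001]]
contact_force: [-0.0, -0.3, -0.2]
finger_gap: 0.0504
9.875 [0.4823 0.3215 0.1944] [[-0.0058, 0.9903, 0.1391], [0.0, 0.1391, -0.9903], [-1.0, -0.0057, -0.0008]] [-0.04 -0.27 -0.19] 0.05037519815843172
```

View pics/wp1.png

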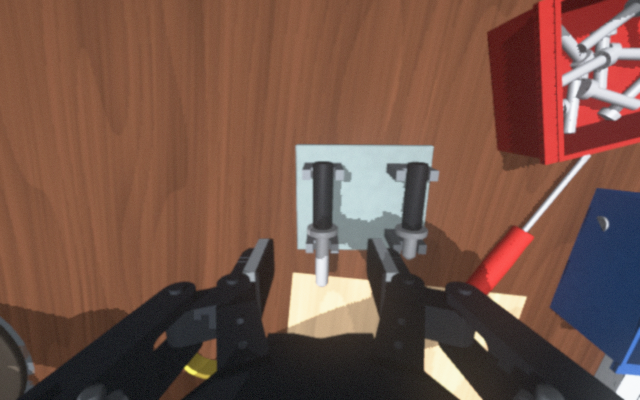

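```bash
python3 - <<'E'
from h import *
crop(cv2.imread('pics/wp1.png'),295,150,60,75,10,'pics/a5.png')
crop(cv2.imread('pics/wp1.png'),295,220,60,75,10,'pics/b5.png')
E
```

```text
(no output)
```

View pics/a5.png

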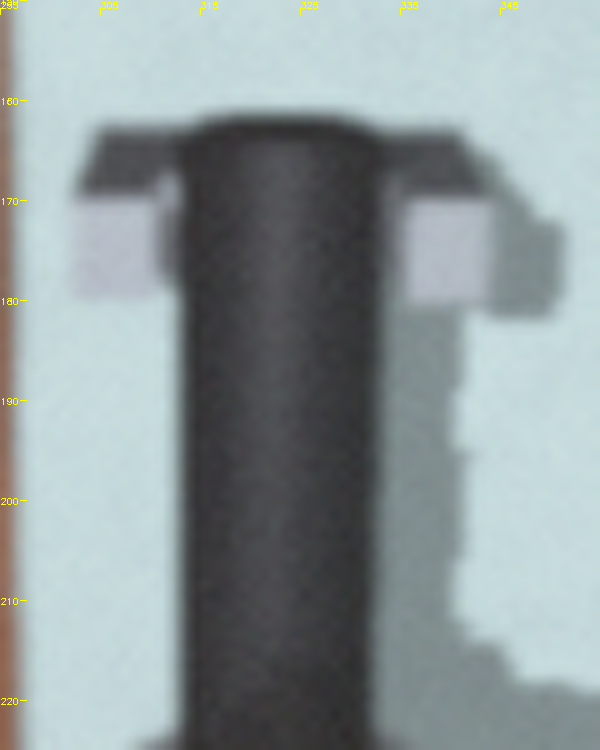

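View pics/b5.png

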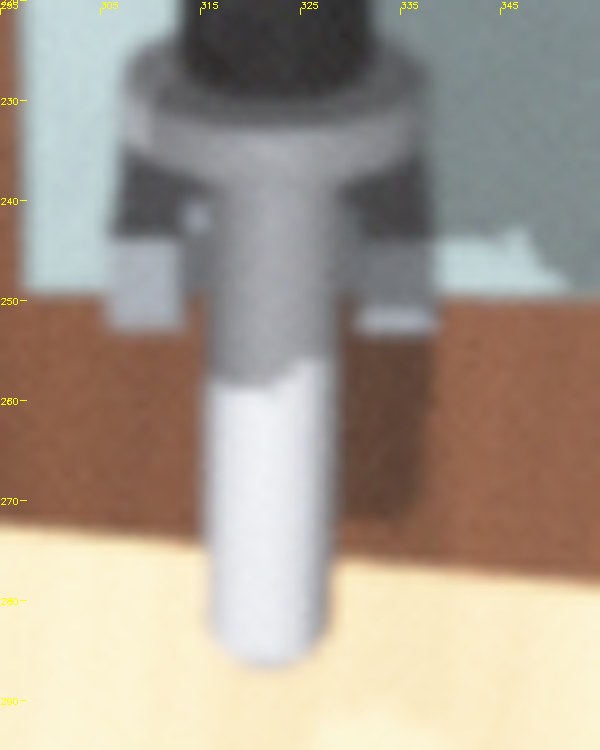

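```bash
python3 - <<'E'
from h import *;from rig import env
im=env.get_image('wrist');E=np.load('wp1.npz')['E']
tip=onz(im,[[321.15,285.5]],E,.050)[0]
he=onz(im,[[322.75,161.2]],E,.058)[0]
he2=onz(im,[[322.75,200]],E,.050)[0]
print(tip,he,he2,np.linalg.norm(tip-he))
d=(tip-he2)[:2];print(np.degrees(np.arctan2(d[1],d[0])))
d/=np.linalg.norm(d)
print('grip from tip',tip[:2]-.102*d,'from end',he[:2]+.032*d, env.get_obs()['tool_pos'])
E
```

```text
[0.49650967 0.21912227 0.05      ] [0.47906041 0.35346537 0.058     ] [0.48465598 0.31439674 0.05      ] 0.13570756575962697
-82.90792020154687
grip from tip [0.48391631 0.32034187] from end [0.48301126 0.3217102 ] [0.48259845 0.32161175 0.19495114]
```

```bash
python3 -m crank '[[0.001,-0.0005,-0.03,0,-0.3,0],[0.001,-0.0005,-0.07,0,-0.3,0],[0.001,-0.0005,-0.1,0,-0.3,0],[0.001,-0.0005,-0.125,0,-0.3,0],[0.001,-0.0005,-0.1465,0,-0.3,0],[0.001,-0.0005,-0.1465,0,-0.3,0]]' 0.05 60
python3 w.py wp2
```

```text
t: 10.72
tool_pos: [0.4828, 0.3198, 0.0471]
eef_rot: [[-0.002, 0.99, 0.138], [-0.001, 0.138, -0.99], [-1.0, -0.002, 0.001]]
contact_force: [0.4, -0.2, -0.4]
finger_gap: 0.0502
10.725 [0.4828 0.3198 0.0471] [[-0.0021, 0.9904, 0.1379], [-0.001, 0.1379, -0.9905], [-1.0, -0.0023, 0.0007]] [ 0.44 -0.17 -0.36] 0.05023407217775942
```

View pics/wp2.png

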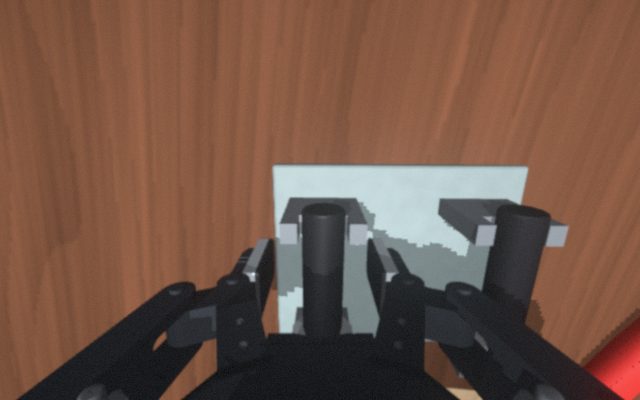

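```bash
python3 -m crank '[[0,0,0,0,0,0],[0,0,0,0,0,0],[0,0,0,0,0,0],[0,0,0,0,0,0],[0,0,0,0,0,0]]' 0.0 90
python3 -m crank '[[0,0,0.02,0,0,0],[0,0,0.05,0,0,0],[0,0,0.09,0,0,0],[0,0,0.11,0,0,0],[0,0,0.11,0,0,0]]' 
python3 w.py wp3;python3 - <<'E'
from rig import env;from h import *
s=env.get_image('side')['pixels'];crop(s,230,210,110,150,5,'pics/s6.png')
s=env.get_image('top')['pixels'];crop(s,150,180,90,90,7,'pics/t6.png')
E
```

```text
t: 11.4
tool_pos: [0.4842, 0.3207, 0.05]
eef_rot: [[0.002, 0.99, 0.138], [0.001, 0.138, -0.99], [-1.0, 0.002, -0.001]]
contact_force: [-1.3, -1.8, 6.2]
finger_gap: 0.0178
t: 12.02
tool_pos: [0.485, 0.3213, 0.1617]
eef_rot: [[0.005, 0.99, 0.138], [0.003, 0.138, -0.99], [-1.0, 0.005, -0.002]]
contact_force: [-0.9, -0.7, -2.5]
finger_gap: 0.0175
12.025 [0.485  0.3213 0.1617] [[0.0045, 0.9904, 0.138], [0.0031, 0.138, -0.9904], [-1.0, 0.0049, -0.0024]] [-0.85 -0.65 -2.54] 0.017459985863466154
```

View pics/wp3.png

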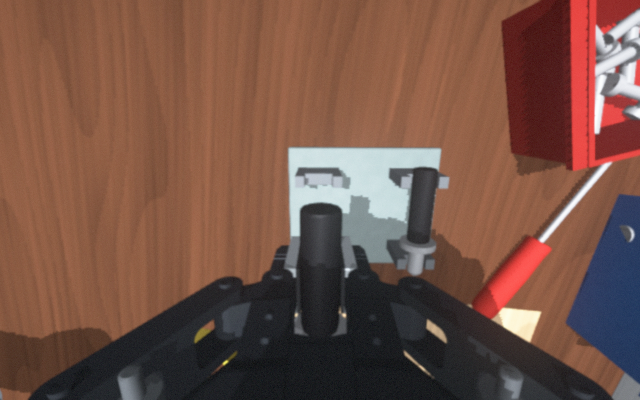

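View pics/s6.png

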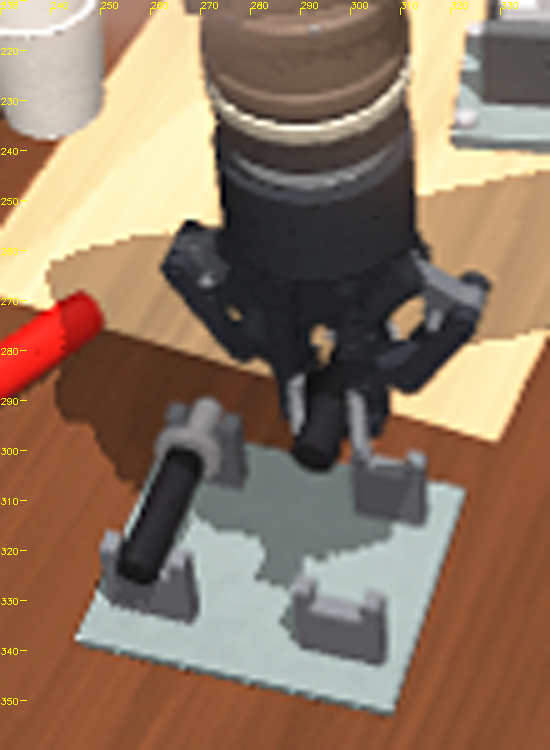

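View pics/t6.png

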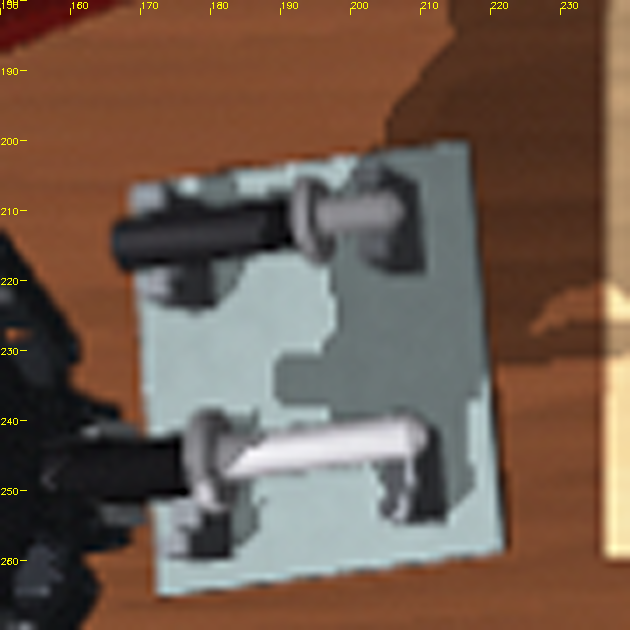

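```bash
python3 - <<'E'
from h import *;from rig import env
T=env.get_image('top');print(onz(T,[[280,298],[263,298],[280,280]],ext(T),.025))
E
```

```text
[[0.36997054 0.08618473 0.025     ]
 [0.36991976 0.12714724 0.025     ]
 [0.4125391  0.08676919 0.025     ]]
```

```bash
python3 -m crank '[[-0.001,-0.03,0,0,0,1],[-0.003,-0.08,0,0,0.1,3],[-0.005,-0.13,-0.02,0,0.1,5],[-0.007,-0.18,-0.04,0.1,0.1,7],[-0.0083,-0.2183,-0.06,0.1,0.1,8.4],[-0.0083,-0.2183,-0.06,0.1,0.1,8.4],[-0.0083,-0.2183,-0.06,0.1,0.1,8.4]]' 
python3 w.py wq1;python3 - <<'E'
from rig import env;from h import *
s=env.get_image('side')['pixels'];crop(s,270,150,120,120,6,'pics/s7.png')
s=env.get_image('top')['pixels'];crop(s,250,180,110,100,7,'pics/t7.png')
E
```

```text
t: 13.1
tool_pos: [0.4751, 0.102, 0.0979]
eef_rot: [[-0.003, 0.96, 0.281], [0.002, 0.281, -0.96], [-1.0, -0.002, -0.002]]
contact_force: [0.9, 0.4, -1.7]
finger_gap: 0.0172
13.1 [0.4751 0.102  0.0979] [[-0.003, 0.9598, 0.2806], [0.0015, 0.2806, -0.9598], [-1.0, -0.0025, -0.0023]] [ 0.89  0.38 -1.71] 0.017222399946436092
```

View pics/s7.png

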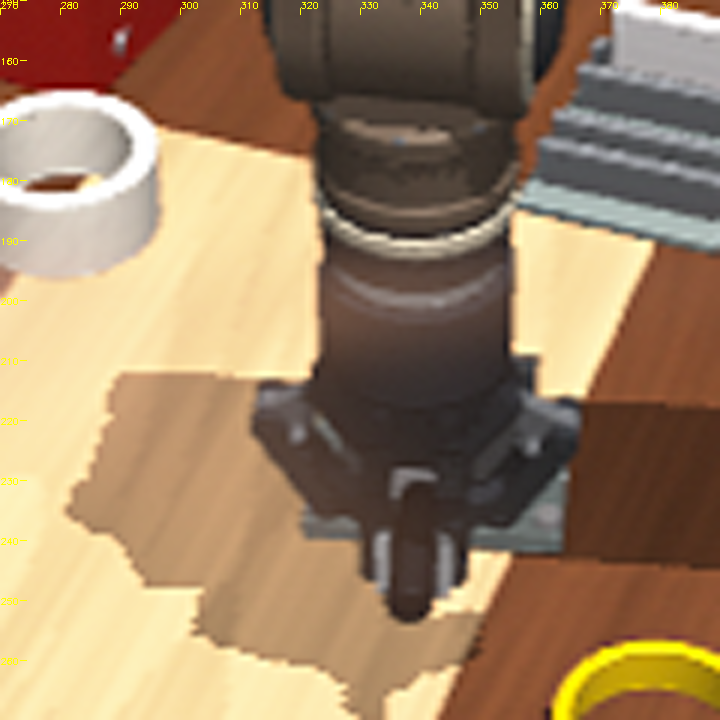

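View pics/t7.png

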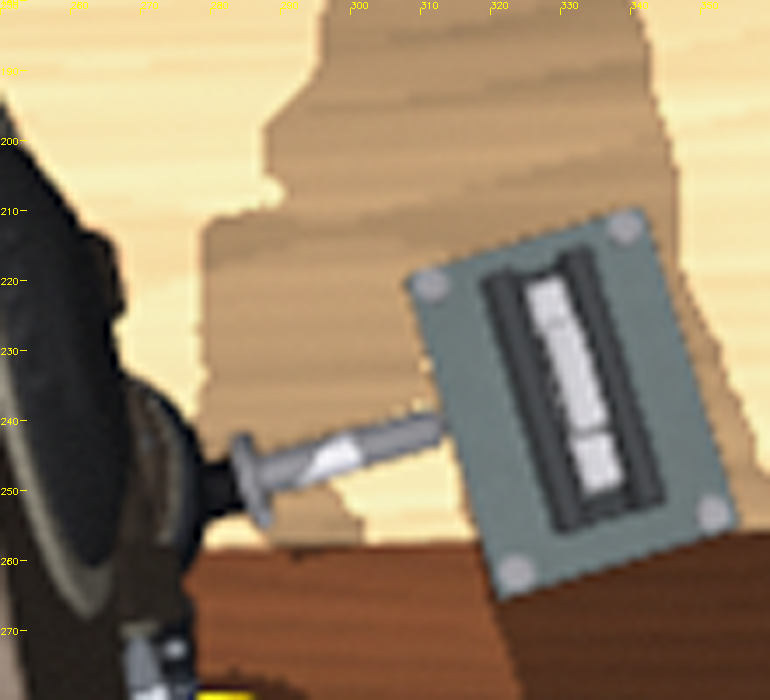

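View pics/wq1.png

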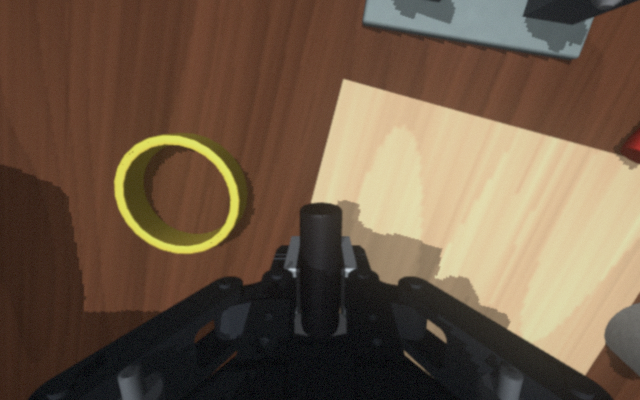

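```bash
python3 - <<'E'
from h import *;from rig import env
s=env.get_image('side');crop(s['pixels'],320,215,40,45,14,'pics/s8.png')
crop(cv2.imread('pics/wq1.png'),290,195,60,60,10,'pics/w8.png')
t=env.get_image('top');crop(t['pixels'],275,230,45,35,16,'pics/t8.png')
o=env.get_obs();tp=o['tool_pos'];R=o['eef_rot'];print(tp,R.round(4).tolist())
d=R[:,2];
for k in (-.032,.040,.046,.102):
    P=tp+k*d;print(k,P.round(4),proj(s,P,ext(s)).round(1),proj(t,P,ext(t)).round(1))
E
```

```text
[0.47561688 0.10286173 0.09871699] [[-0.0014, 0.9592, 0.2826], [0.0015, 0.2826, -0.9592], [-1.0, -0.0009, -0.0018]]
-0.032 [0.4666 0.1336 0.0988] [[338.4 251.6]] [[255.7 256.8]]
0.04 [0.4869 0.0645 0.0986] [[340.8 230.9]] [[286.5 247.7]]
0.046 [0.4886 0.0587 0.0986] [[341.  229.3]] [[289.  246.9]]
0.102 [0.5044 0.005  0.0985] [[342.7 214.6]] [[312.9 239.8]]
```

View pics/s8.png

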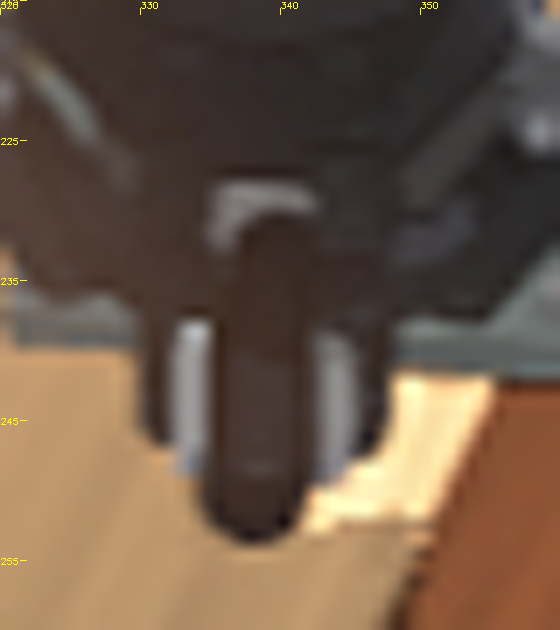

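View pics/w8.png

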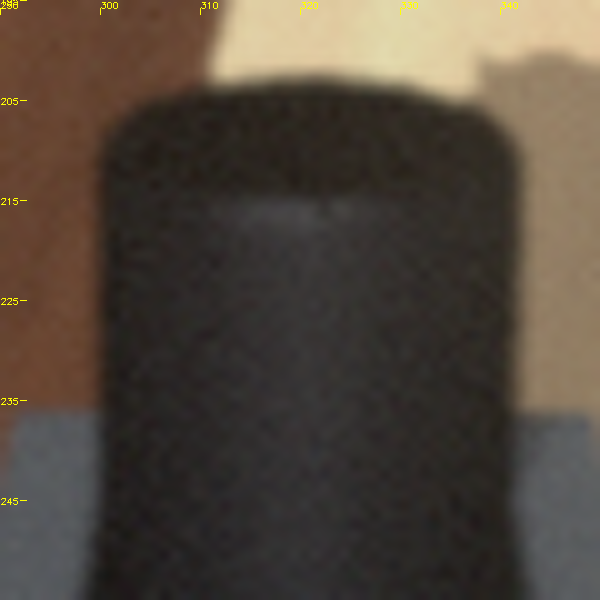

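View pics/t8.png

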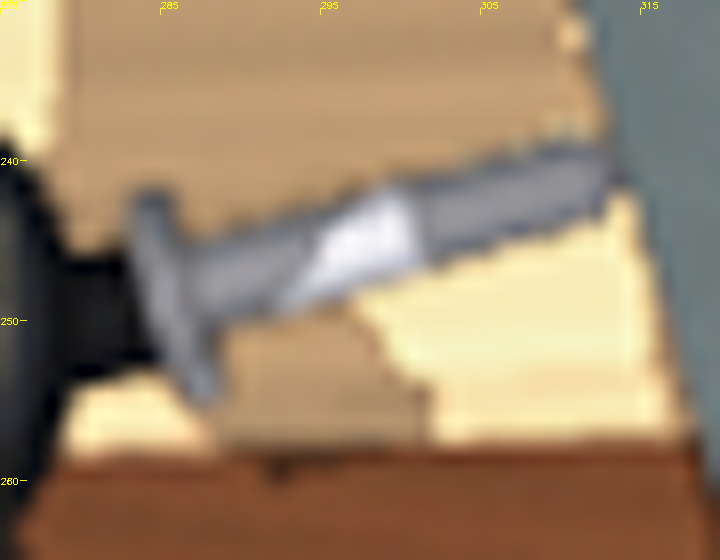

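```bash
python3 - <<'E'
from h import *;from rig import env
s=env.get_image('side');t=env.get_image('top');w=env.get_image('wrist')
o=env.get_obs();tp=o['tool_pos'];R=o['eef_rot'];d=R[:,2];up=-R[:,0];y=R[:,1]
a=np.linspace(0,2*np.pi,60);
Ew=np.load('wq1.npz')['E']
for pitch in (-3,0,3):   # + = tip up
  for dz in (-.003,0,.003):
    th=np.radians(pitch);dd=d*np.cos(th)+up*np.sin(th);uu=up*np.cos(th)-d*np.sin(th)
    C=tp+dz*up-.032*dd+.01*(np.cos(a)[:,None]*uu+np.sin(a)[:,None]*y)
    ps=proj(s,C,ext(s));pw=proj(w,C,Ew)
    print(pitch,dz,'side vmin,vmax',ps[:,1].min().round(1),ps[:,1].max().round(1),'u',ps[:,0].mean().round(1),'wrist vmin,max',pw[:,1].min().round(1),pw[:,1].max().round(1),'w',np.ptp(pw[:,0]).round(1))
tip=onz(t,[[312.8,240.7]],ext(t),.0985)[0];fl=onz(t,[[285.7,247.3]],ext(t),.0986)[0]
D=(tip-fl)[:2];print(tip,fl,np.linalg.norm(D),np.degrees(np.arctan2(D[1],D[0])))
f=np.array([.5178,-.0376]);th=np.radians(16.3);ux=np.array([np.cos(th),np.sin(th)]);uy=np.array([-np.sin(th),np.cos(th)])
for p in (tip,fl,tp): print((p[:2]-f)@ux,(p[:2]-f)@uy)
E
```

```text
-3 -0.003 side vmin,vmax 248.8 254.9 u 338.5 wrist vmin,max 198.2 213.4 w 43.5
-3 0 side vmin,vmax 248.0 254.1 u 338.5 wrist vmin,max 199.9 215.8 w 44.5
-3 0.003 side vmin,vmax 247.1 253.2 u 338.5 wrist vmin,max 201.7 218.2 w 45.6
0 -0.003 side vmin,vmax 249.5 255.3 u 338.5 wrist vmin,max 198.2 210.9 w 43.0
0 0 side vmin,vmax 248.6 254.4 u 338.5 wrist vmin,max 199.8 213.2 w 44.0
0 0.003 side vmin,vmax 247.7 253.6 u 338.5 wrist vmin,max 201.6 215.5 w 45.0
3 -0.003 side vmin,vmax 250.1 255.6 u 338.5 wrist vmin,max 198.3 208.6 w 42.5
3 0 side vmin,vmax 249.3 254.7 u 338.5 wrist vmin,max 200.0 210.8 w 43.4
3 0.003 side vmin,vmax 248.4 253.9 u 338.5 wrist vmin,max 201.7 213.1 w 44.4
[0.50243015 0.00514557 0.0985    ] [0.48772242 0.06620552 0.0986    ] 0.06280632661065792 -76.45694363334918
-0.002754803496804098 0.04534122686531666
0.00026612917817338266 0.10807485921749191
-0.0013832087159621337 0.14638881073291748
```

```bash
python3 -m crank '[[0.001,0.0003,-0.02,0,0,0.6],[0.001,0.0003,-0.04,0,0,1.2],[0.001,0.0003,-0.0547,0,0,1.2],[0.001,0.0003,-0.0547,0,0,1.2],[0.001,0.0003,-0.0547,0,0,1.2]]' 
cat > tp.py <<'E'
import sys;from rig import env;from h import *
t=env.get_image('top');crop(t['pixels'],275,215,65,45,12,'pics/%s.png'%sys.argv[1])
o=env.get_obs();tp=o['tool_pos'];R=o['eef_rot'];print(tp.round(4),R.round(4).tolist(),o['contact_force'].round(1))
f=np.array([.5178,-.0376]);th=np.radians(16.3);ux=np.array([np.cos(th),np.sin(th)]);uy=np.array([-np.sin(th),np.cos(th)])
print('tcp in fork',(tp[:2]-f)@ux,(tp[:2]-f)@uy)
for k in (.040,.102): print(proj(t,tp+k*R[:,2],ext(t)).round(1))
print('hole line', proj(t,[[*(f+uy*k),.044] for k in (.1,.05,.03)],ext(t)).round(1).tolist())
E
python3 tp.py t9
```

```text
t: 14.12
tool_pos: [0.4768, 0.1029, 0.0444]
eef_rot: [[-0.001, 0.953, 0.302], [0.002, 0.302, -0.953], [-1.0, -0.001, -0.002]]
contact_force: [0.3, 0.0, -1.9]
finger_gap: 0.0172
[0.477  0.103  0.0447] [[-0.0006, 0.9533, 0.3021], [0.0016, 0.3021, -0.9533], [-1.0, -0.0001, -0.0017]] [ 0.3 -0.5 -1.8]
tcp in fork 0.0002641991343379779 0.14637637358974045
[[288.6 247.8]]
[[313.3 239.9]]
hole line [[291.3, 247.6], [311.4, 241.6], [319.3, 239.3]]
```

View pics/t9.png

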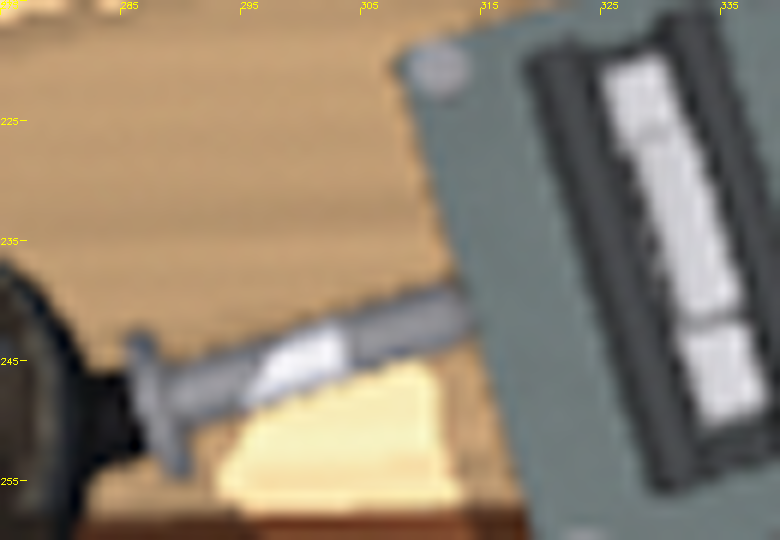

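```bash
python3 - <<'E'
from h import *;from rig import env
t=env.get_image('top');crop(t['pixels'],300,203,62,62,12,'pics/t10.png')
f=np.array([.5178,-.0376]);th=np.radians(16.3);c,s=np.cos(th),np.sin(th);R=np.array([[c,-s],[s,c]])
for P in [(0,.0135,.068),(0,-.0135,.068),(.06,.045,.012),(.06,-.045,.012),(-.06,.045,.012),(-.06,-.045,.012),(0,0,.108),(.035,0,.074),(-.035,0,.074)]:
    print(P,((proj(t,[*(f+R@P[:2]),P[2]],ext(t))[0]+.5-[300,203])*12).round(0))
E
```

```text
(0, 0.0135, 0.068) [317. 409.]
(0, -0.0135, 0.068) [450. 370.]
(0.06, 0.045, 0.012) [ 91. 197.]
(0.06, -0.045, 0.012) [503.  76.]
(-0.06, 0.045, 0.012) [253. 754.]
(-0.06, -0.045, 0.012) [672. 628.]
(0, 0, 0.108) [387. 372.]
(0.035, 0, 0.074) [333. 215.]
(-0.035, 0, 0.074) [436. 561.]
```

View pics/t10.png

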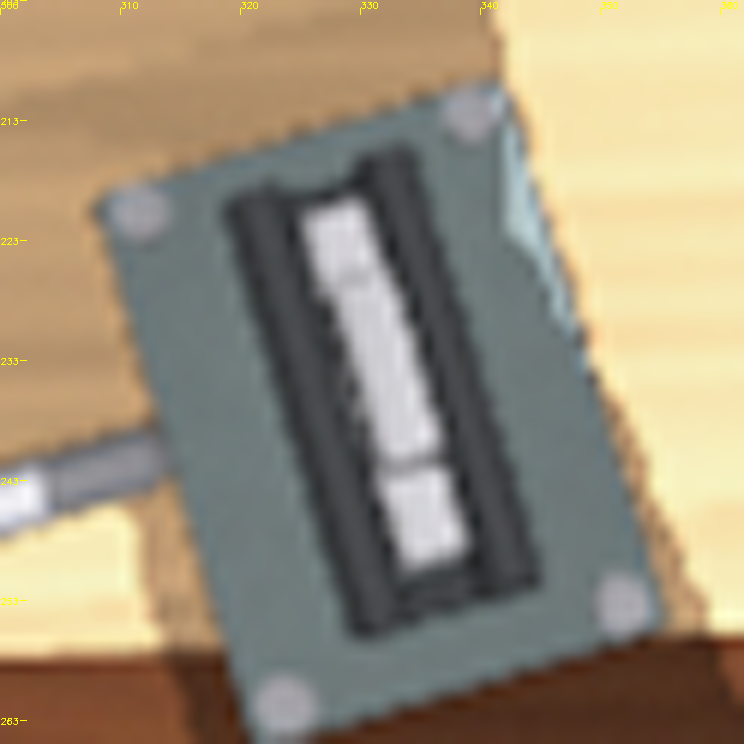

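```bash
python3 -m crank '[[0.0009,-0.0049,-0.0005,0,0,-0.5],[0.0023,-0.0097,-0.0005,0,0,-0.5],[0.0037,-0.0145,-0.0005,0,0,-0.5],[0.0051,-0.0193,-0.0005,0,0,-0.5],[0.0065,-0.0241,-0.0005,0,0,-0.5],[0.0079,-0.0289,-0.0005,0,0,-0.5],[0.0079,-0.0289,-0.0005,0,0,-0.5]]' 
python3 tp.py t11
```

```text
t: 15.1
tool_pos: [0.485, 0.0737, 0.0442]
eef_rot: [[-0.0, 0.956, 0.293], [0.002, 0.293, -0.956], [-1.0, 0.0, -0.002]]
contact_force: [-0.2, 0.9, -0.7]
finger_gap: 0.0177
[0.4849 0.0739 0.0442] [[-0.0005, 0.956, 0.2934], [0.0017, 0.2934, -0.956], [-1.0, 0.0001, -0.0018]] [ 0.8 -0.8 -1.5]
tcp in fork -0.00024553304141020776 0.1162394192174277
[[300.8 244.6]]
[[325.5 237. ]]
hole line [[291.3, 247.6], [311.4, 241.6], [319.3, 239.3]]
```

View pics/t11.png

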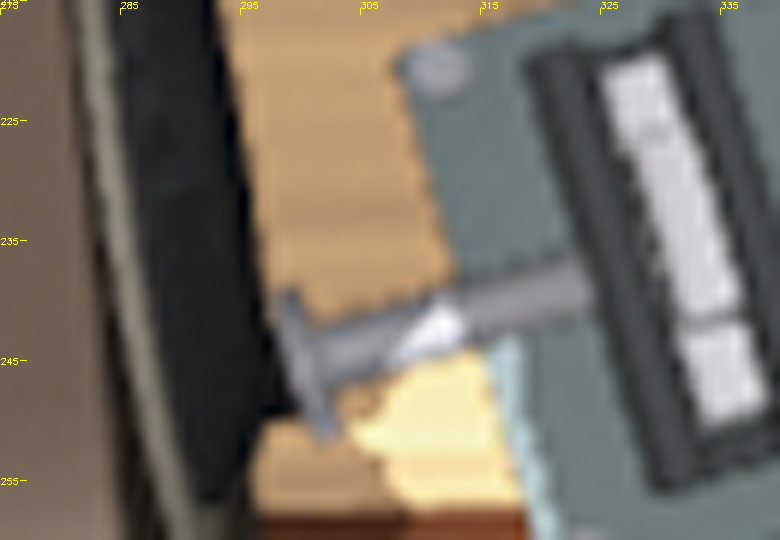

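```bash
python3 -m crank '[[0.0014,-0.0048,0,0,0,0],[0.0028,-0.0096,0,0,0,-0.3],[0.0042,-0.0144,0,0,0,-0.3],[0.0056,-0.0192,0,0,0,-0.3],[0.007,-0.024,0,0,0,-0.3],[0.0084,-0.0288,0,0,0,-0.3],[0.0084,-0.0288,0,0,0,-0.3]]' 
python3 tp.py t12
```

```text
t: 16.02
tool_pos: [0.4935, 0.0447, 0.0442]
eef_rot: [[-0.0, 0.958, 0.288], [0.002, 0.288, -0.958], [-1.0, 0.0, -0.002]]
contact_force: [-0.2, -0.4, -1.7]
finger_gap: 0.0175
[0.4934 0.045  0.0442] [[-0.0005, 0.9576, 0.288], [0.0019, 0.288, -0.9576], [-1.0, 0.0, -0.0019]] [-0.9 -0.  -2.1]
tcp in fork -0.00026435458050722005 0.08608474392289289
[[312.9 241.2]]
[[337.6 233.7]]
hole line [[291.3, 247.6], [311.4, 241.6], [319.3, 239.3]]
```

View pics/t12.png

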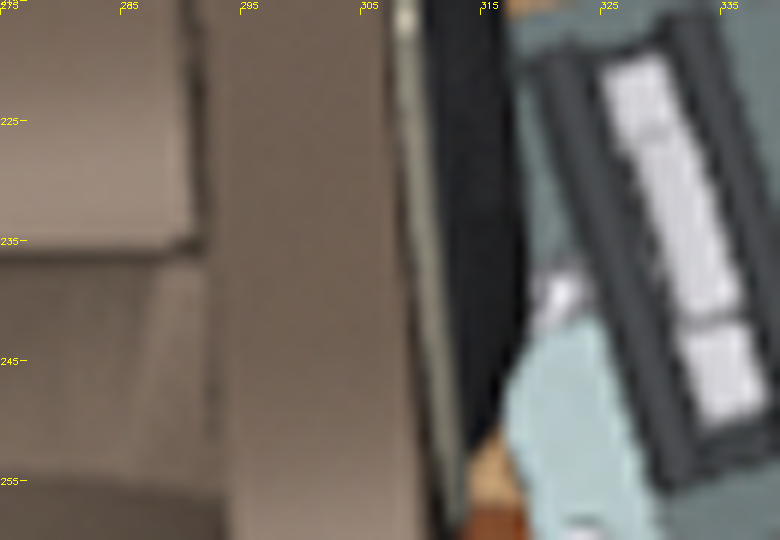

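```bash
python3 -m crank '[[0.0014,-0.0048,0,0,0,0],[0.0028,-0.0096,0,0,0,0],[0.0042,-0.0144,0,0,0,0],[0.0056,-0.0192,0,0,0,0],[0.0064,-0.022,0,0,0,0],[0.0064,-0.022,0,0,0,0]]' 
python3 tp.py t13
```

```text
t: 16.82
tool_pos: [0.4998, 0.0227, 0.0441]
eef_rot: [[-0.001, 0.958, 0.288], [0.002, 0.288, -0.958], [-1.0, -0.0, -0.002]]
contact_force: [-0.4, -0.5, -1.5]
finger_gap: 0.0173
[0.4998 0.0228 0.0442] [[-0.0006, 0.9577, 0.2878], [0.0019, 0.2878, -0.9577], [-1.0, 0.0, -0.002]] [ 1.2  0.6 -1.1]
tcp in fork -0.00032449151548569546 0.06306936966848413
[[322.1 238.5]]
[[346.7 231. ]]
hole line [[291.3, 247.6], [311.4, 241.6], [319.3, 239.3]]
```

```bash
python3 -m crank '[[0.0003,-0.001,0,0,0,0],[0.0006,-0.002,0,0,0,0],[0.0009,-0.003,0,0,0,0],[0.0009,-0.003,0,0,0,0]]' 
python3 tp.py t14
```

```text
t: 17.38
tool_pos: [0.5005, 0.0202, 0.0441]
eef_rot: [[-0.001, 0.958, 0.288], [0.003, 0.288, -0.958], [-1.0, -0.0, -0.003]]
contact_force: [-0.3, 0.7, -2.3]
finger_gap: 0.0172
[0.5005 0.0202 0.0441] [[-0.0009, 0.9576, 0.288], [0.0027, 0.288, -0.9576], [-1.0, -0.0001, -0.0028]] [-0.7  1.9 -2.1]
tcp in fork -0.00035605448159022057 0.060296028749406205
[[323.2 238.2]]
[[347.8 230.7]]
hole line [[291.3, 247.6], [311.4, 241.6], [319.3, 239.3]]
```

```bash
python3 -m crank '[[0.0003,-0.001,0,0,0,0],[0.0006,-0.002,0,0,0,0],[0.0009,-0.003,0,0,0,0],[0.0009,-0.003,0,0,0,0]]' 
python3 tp.py t15
```

```text
t: 17.92
tool_pos: [0.5005, 0.02, 0.0439]
eef_rot: [[-0.003, 0.957, 0.29], [0.009, 0.29, -0.957], [-1.0, 0.0, -0.01]]
contact_force: [-3.6, 13.6, -0.6]
finger_gap: 0.0173
[0.5005 0.02   0.0439] [[-0.0027, 0.9571, 0.2898], [0.0094, 0.2898, -0.957], [-1.0, 0.0001, -0.0098]] [-2.8 13.7  0.3]
tcp in fork -0.0004381575835656834 0.06010696637254313
[[323.3 238.2]]
[[347.9 230.6]]
hole line [[291.3, 247.6], [311.4, 241.6], [319.3, 239.3]]
```

```bash
python3 -m crank '[[0,0,-0.0005,0,0,0],[0,0,-0.001,0,0,0],[0,0,-0.001,0,0,0]]'
python3 -m crank '[[0,0,0,0,0,0],[0,0,0,0,0,0],[0,0,0,0,0,0],[0,0,0,0,0,0]]' 0.036
python3 w.py wr1; python3 tp.py t16
```

```text
t: 18.35
tool_pos: [0.5005, 0.0202, 0.043]
eef_rot: [[-0.003, 0.957, 0.29], [0.01, 0.29, -0.957], [-1.0, 0.0, -0.01]]
contact_force: [-1.2, 4.0, 0.3]
finger_gap: 0.0171
t: 18.85
tool_pos: [0.5007, 0.02, 0.0431]
eef_rot: [[-0.002, 0.957, 0.29], [0.01, 0.29, -0.957], [-1.0, 0.001, -0.01]]
contact_force: [-0.2, 0.4, 0.1]
finger_gap: 0.0362
18.85 [0.5007 0.02   0.0431] [[-0.0023, 0.9571, 0.2896], [0.0097, 0.2896, -0.9571], [-1.0, 0.0006, -0.01]] [-0.15  0.41  0.14] 0.03616369726739628
[0.5006 0.02   0.043 ] [[-0.0025, 0.9571, 0.2897], [0.0098, 0.2897, -0.9571], [-0.9999, 0.0005, -0.0101]] [-0.7  0.3 -0.3]
tcp in fork -0.0003127339205792057 0.060148282401910835
[[323.3 238.1]]
[[347.8 230.6]]
hole line [[291.3, 247.6], [311.4, 241.6], [319.3, 239.3]]
```

View pics/wr1.png

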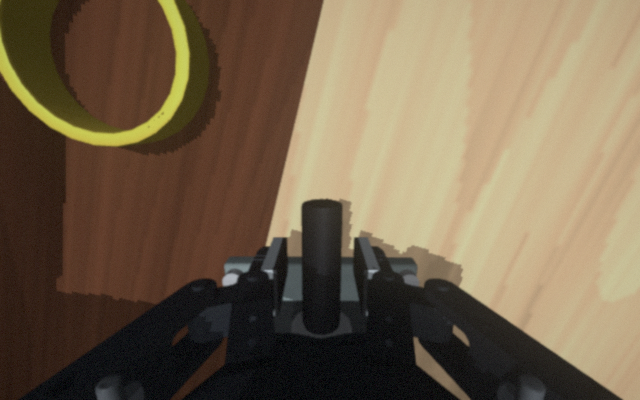

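The jaws are open and clear of the handle. I'll lift straight up and then look.

```bash
python3 -m crank '[[0,0,0.01,0,0,0],[0,0,0.03,0,0,0],[0,0,0.07,0,0,0],[0,0,0.12,0,0,0],[-0.02,0.05,0.17,0,0,0],[-0.06,0.1,0.2,0,0,0],[-0.12,0.15,0.2,0,0,0],[-0.12,0.15,0.2,0,0,0]]'
python3 w.py wr2; python3 - <<'E'
from rig import env;from h import *
s=env.get_image('side')['pixels'];crop(s,290,170,100,90,8,'pics/s20.png')
t=env.get_image('top')['pixels'];crop(t,280,200,80,70,9,'pics/t20.png');cv2.imwrite('pics/top20.png',t)
E
```

```text
t: 19.95
tool_pos: [0.3789, 0.1714, 0.2447]
eef_rot: [[-0.001, 0.957, 0.292], [0.011, 0.292, -0.957], [-1.0, 0.003, -0.011]]
contact_force: [0.4, 0.6, 0.9]
finger_gap: 0.0357
19.95 [0.3789 0.1714 0.2447] [[-0.0006, 0.9566, 0.2915], [0.0109, 0.2915, -0.9565], [-0.9999, 0.0027, -0.0106]] [0.4  0.57 0.92] 0.03573079823052551
```

View pics/s20.png

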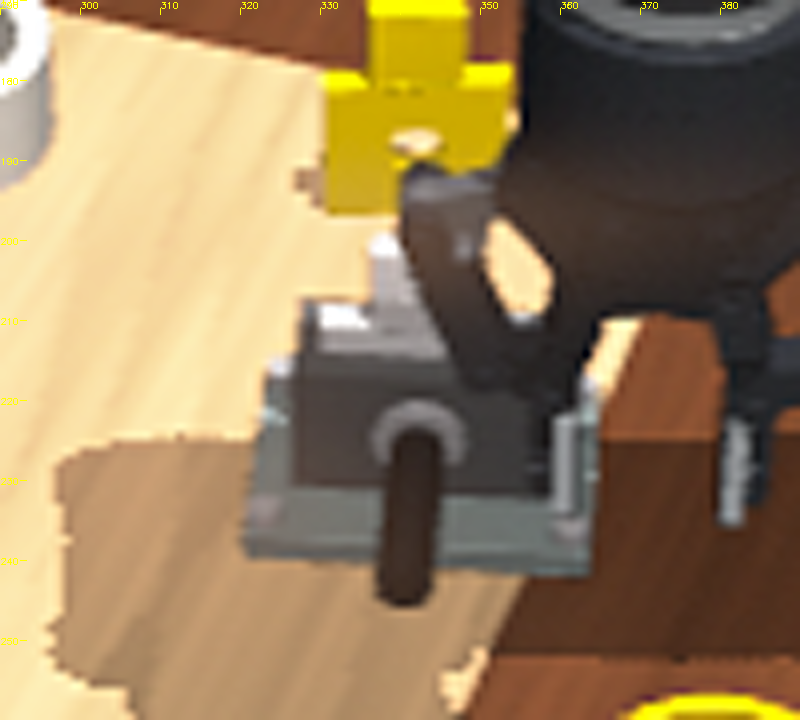

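View pics/t20.png

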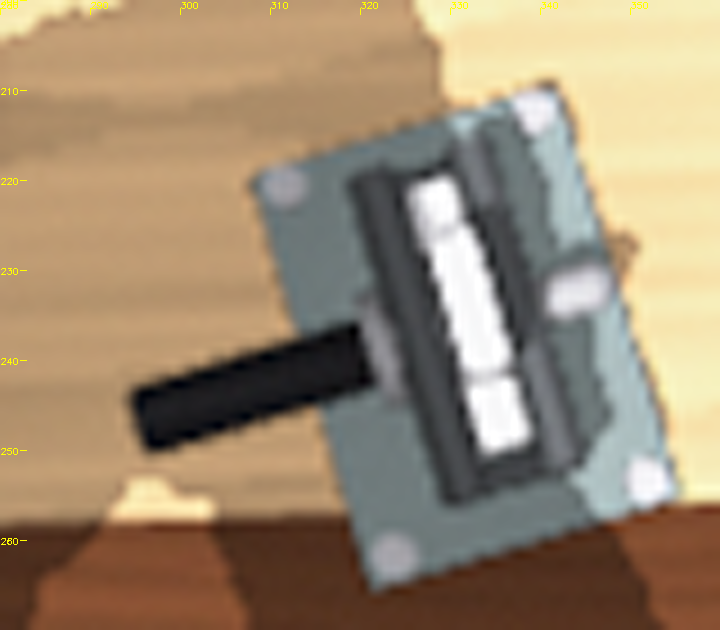

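View pics/top20.png

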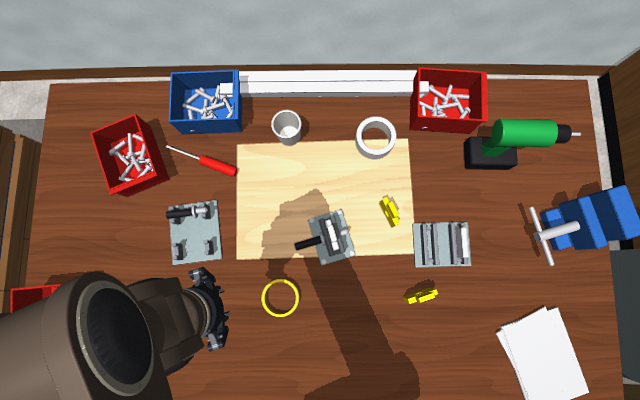

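```bash
python3 - <<'E'
from h import *;from rig import env
t=env.get_image('top');s=env.get_image('side')
f=np.array([.5178,-.0376]);th=np.radians(16.3);c,sn=np.cos(th),np.sin(th);R=np.array([[c,-sn],[sn,c]])
for P in [(0,-.0425,.043),(0,.0195,.043),(0,.0915,.043),(0,.0915,.033),(0,.0915,.037),(0,.0915,.027)]:
    w=[*(f+R@P[:2]),P[2]];print(P,((proj(t,w,ext(t))[0]+.5-[280,200])*9).round(0),((proj(s,w,ext(s))[0]+.5-[290,170])*8).round(0))
print(onz(t,[[346.7,231.2]],ext(t),.043), [ (onz(t,[[346.7,231.2]],ext(t),.043)[0,:2]-f)@R])
print(env.get_obs()['contact_force'],env.get_obs()['t'])
E
```

```text
(0, -0.0425, 0.043) [618. 281.] [441. 313.]
(0, 0.0195, 0.043) [396. 347.] [428. 432.]
(0, 0.0915, 0.043) [138. 424.] [411. 582.]
(0, 0.0915, 0.033) [140. 426.] [410. 603.]
(0, 0.0915, 0.037) [139. 425.] [410. 595.]
(0, 0.0915, 0.027) [142. 427.] [410. 616.]
[[ 0.52871932 -0.07484065  0.043     ]] [array([ 2.82054971e-05, -3.88084633e-02])]
[-0.1653444  -1.4941263  -0.63192336] 20.2
```

```bash
python3 -m crank '[[0.04,-0.05,0,0,0,0],[0.08,-0.1,0,0,0,0],[0.12,-0.15,0,0,0,0],[0.131,-0.171,-0.02,0,0,0],[0.131,-0.171,-0.02,0,0,0]]'
python3 w.py wr3; python3 - <<'E'
from h import *
crop(cv2.imread('pics/wr3.png'),260,120,120,130,6,'pics/wr3c.png')
E
```

```text
t: 20.82
tool_pos: [0.5123, -0.004, 0.2212]
eef_rot: [[-0.005, 0.959, 0.285], [0.01, 0.285, -0.958], [-1.0, -0.002, -0.011]]
contact_force: [-0.8, 0.5, 1.2]
finger_gap: 0.0362
20.825 [ 0.5123 -0.004   0.2212] [[-0.0055, 0.9585, 0.285], [0.0096, 0.285, -0.9585], [-0.9999, -0.0025, -0.0108]] [-0.76  0.5   1.2 ] 0.03618169008785823
```

View pics/wr3c.png

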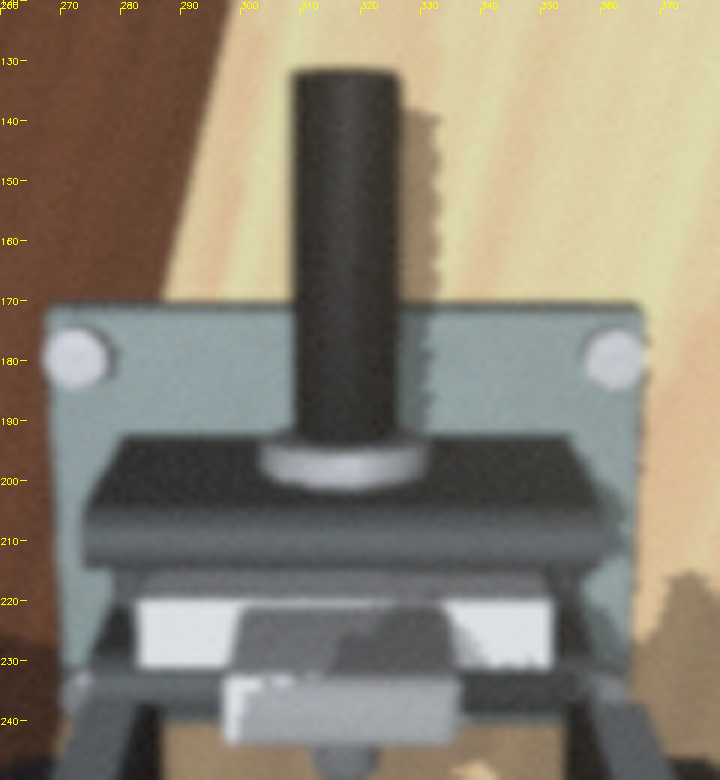

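The flange at (317,197) lies flush on the cheek, the lug is square in the slot, and the pin's tip shows at (318,247) beyond the far cheek. I'll hand it in.

```bash
python3 - <<'E'
from rig import env
o=env.get_obs();print(o['t'],o['qd'].round(2));print(env.job_done())
E
```

```text
20.875 [ 2.07 -1.73  0.38  0.63  0.18  0.25]
the job is handed in; nothing more can be done
None
```

The job is done and handed in at about 21 s. I lifted the lug from the rack's left slot, lowered it to the fork's slot floor, and pushed the long pin through from the fork's +y side until its flange met the cheek.

**Lug:**
- It reached the slot floor with about 7 N of contact and the TCP at z = 0.098, as expected.
- The last pictures show it upright and square in the slot.

**Pin:**
- The flange met the cheek with about 14 N. The TCP was 60.1 mm from the fork centre, against 59.5 mm nominal.
- The last wrist picture shows the flange flush on the cheek.
- The handle end is within about 0.5 mm of its home position in the top view and level in the side view.

**Other things:** The short pin, blank plate, tape rolls, cup and screwdriver look unmoved. The gripper was about 0.1 m clear of the lug at hand-in.

**Checks that disagreed:**
- The pin tip read about 2–4 mm short in the top view. I put this down to its blurred, tapered end, because the handle end and the contact position both say it is seated.
- The wrist camera's heights came out 3–5 mm off, so for the lug's place in the grip I relied on the arm's height readings.

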